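Measure a sawn stone blank with the ratchet of an upright micrometer gauge

ROBOT

A 6-joint arm with a two-finger parallel gripper is mounted at the origin on the work surface. World frame = base frame: x ahead of the robot, y to its left, z up, the work surface at z = 0. Lengths are in m, angles in rad, forces in N, time in s.
With the tool pointing down it reaches from about 0.325 to 0.925 m from the base axis. Payload 3.1 kg.
Tool frame: the origin (TCP) lies at the very end of the fingers, on their centre line; the grasp point (between the pads) lies behind it (tcp_to_grasp is the z of the grasp point in the tool frame, in m); z points along the fingers, y is the direction in which the jaws open and shut (so a half turn about z gives the same grasp; the last joint's range is limited). The gripper opens to 85 mm and grips with 20 to 120 N. Pads are 22 mm wide; open, the fingers measure 114 mm over their backs; the gripper's body (76 mm by 85 mm) begins 54 mm behind the grasp point. The pads swing forward as they close: fully open they stand 13 mm farther back than shut.
Start: joints at [1.022, 0.217, 1.613, -0, 1.311, -0.112], TCP at [0.264, 0.566, 0.231] pointing down, gripper open.
Joint ranges: [-2.75, 2.75], [-0.78, 2.1], [0.31, 2.55], [-1.13, 4.27], [0.13, 2.63], [-2.58, 2.58]. Speed limits (rad/s): [2.79, 2.79, 3.14, 3.14, 3.14, 3.14].

INTERFACE

Orientations are given as [roll, pitch, yaw] about the fixed x, y, z axes, in that order (R = Rz(yaw) Ry(pitch) Rx(roll)).
In Python, from station import * gives the robot as it stands.
- The arm moves only by the shell command python3 -m pendant 'ROWS' [FORCE]. ROWS is text: rows parted by semicolons, each of 7 numbers parted by spaces: the finger opening in mm, from 0 to 85.4, then the shift along the world's x, y, z in mm, then the turn, a rotation vector about the world's x, y, z in rad. In form: claw dx dy dz wx wy wz; .... A call has 1 to 20 rows; each row is the pose to reach, as a shift and turn from the pose commanded when the call began; what a row does not reach only later rows make up. A row lasts 1/12 s, in which the tool goes at most 41.7 mm and 7.16 degrees, less where a joint would pass 70% of its speed; a pose out of reach is approached as far as the arm can. A call with a gripper value outside its range is refused whole. The fingers move at their own pace and stop on an object; FORCE is the grip in N (left out, the last holds). Time passes only in rows, so rows that repeat a pose let the fingers close. It gives the time, the measured TCP pose, the force and the opening at its end, in the units of the state.
- get_state(): the state, without advancing time (a new reading comes with each control period).
- get_image(name): name is "scene" or "side" or "wrist"; returns the picture (384x512x3 uint8, red, green, blue); there is no depth.
- get_calibration(name): a dict with "K" (3x3 intrinsics, pixels), "pose" (4x4, takes a point from camera to world coordinates). Camera axes: x right, y down, z forward; pixel columns grow to the right and rows downward; lengths in m; the calibration is good to about 2 mm. The wrist camera is an equidistant fisheye: a pixel r from the principal point sees the ray r / f radians off the axis. A picture is of the moment at which its call begins: read the wrist's pose just before it. get_calibration takes no time and is no camera call; for the wrist camera it gives the pose at the moment of the call.
- sign_off(): hands the job in, once; it reports no verdict.
The state is a dict: "time": time; "qpos": joint angles; "dq": joint speeds; "joint_efforts": joint torques, N m; "tool_pos": TCP position; "ee_rot": TCP orientation; "ft_force": force on the tool from outside, world axes, zero at the start; "torque": the same for the moment, N m; "finger_gap": finger opening in m.
Only numpy, scipy, OpenCV 4.12 (cv2) and the standard library are available. Lean on these libraries where they do the work, as an engineer would, in place of code of your own. Each camera call takes 0.05 s, during which the arm holds its last target.

TASK

Check the thickness of the long sawn stone blank: lay it flat on the gauge's ground table, lengthwise and centred under the spindle, its end slid gently home against the back stop. Then bring the spindle down on it with the ratchet cap on top (clockwise from above, never by the thimble below it) until it clicks and slips, three clicks or four but no more, and let go. Do not ram the stop or nip the stone hard, and leave the other things where they lie.

Things in the scene. Friction and masses are not known exactly. Their poses are not given: they have to be found in the camera images.
- gauge: Upright micrometer gauge, fixed (sizes in mm); origin at bench height under the spindle axis; x points from its open front to its column, z up. Grey base from x = -110 to 105, 120 mm wide; a ground steel table on it (x = -105 to 19, 84 mm wide, top face at z = 30 mm). Column behind (x = 78, z up to 149 mm) with an arm that holds the micrometer head by a clamp ring (see head_clamp).
- head_clamp (a point): Centre of the clamp ring round the micrometer head, on the spindle axis 117 mm above the bench: 36 mm diameter, z = 102 to 132 mm, with a screw 50 mm long along gauge y, 12 mm behind the axis. Nothing of the gauge above the blank lies further forward than 18 mm from the axis, so a hand holding the blank 65 mm or more in front of the axis passes clear.
- stop: Back stop on the ground table: steel block 50 mm wide, 16 mm high; origin at the middle of its front face's lower edge, at gauge x = 15, y = 0, z = 30 mm; axes as the gauge's. The blank's end goes flush against this face, so its centre ends at gauge x = -45 mm. Rigid: push gently, at most 20 N. The blank slides on the table with 1 to 5 N.
- spindle: Steel measuring spindle, 8 mm diameter, non-rotating, on the gauge's axis; origin at the centre of its lower face, which starts 53 to 55 mm above the bench (the blank's top is at 50 mm once on the table) and descends 10 mm per clockwise turn of the cap. The ratchet limits its force on the stone to about 24 N; over 35 N would chip the stone.
- thimble: Aluminium thimble of the micrometer head, 26 mm diameter, from z = 150 to 186 mm above the bench, origin at the centre of its lower edge; it turns with the cap but does not rise or fall. Keep the fingers off it: turning it directly by-passes the ratchet.
- cap_centre (a point): Centre of the knurled steel ratchet cap, topmost on the gauge: upright cylinder 22 mm diameter, z = 188 to 212 mm, this point at z = 200; it never rises or falls. Grip across its diameter from above, fingertips above z = 188. Turning clockwise takes 0.02 Nm while the spindle runs free; with the spindle on the stone it climbs within 0.3 rad to 0.05 Nm and the cap slips, see its joint.
- ratchet_cap (a joint): How far the cap has slipped clockwise past the thimble, rad, 0 at the start; constant while both turn together. With the spindle on the stone the cap slips, 12 clicks a turn: the torque swells to 0.054 Nm and falls off to nearly 0 every 0.524 rad, with the hard spots at 0.13, 0.65, 1.18, 1.70 and 2.23 rad. Three clicks done: above 1.3; more than four: above 2.4.
- blank_centre (a point): Centre of the long sawn stone blank: plain pale stone bar 120 x 26 x 20 mm (its x, y, z), about 0.16 kg, lying flat on the bench, this point 10 mm up. Either end may go to the stop. The shorter bar of the same section is the offcut.
- blank: The same blank; origin at the centre of its underside, x along its length, z up.
- offcut_centre (a point): Centre of the stone offcut, 65 x 26 x 20 mm, same stone and section as the blank but about half as long: leave it.
- seal_block_centre (a point): Centre of an upright square stone block, 32 x 32 x 55 mm: leave it.
- caliper: Digital caliper lying on the bench at the left, 225 mm long along its y: leave it.
- loupe: Small folding magnifier, black case 40 x 30 x 16 mm: leave it.

How it is judged:
By the outcome, as a careful person would: the job done as asked, in the order asked, and still so for the second after the job is handed in, with the robot touching nothing.
It also fails if it takes over 72 s, if anything falls off the work surface, if the arm or the gripper's body presses on something with over 40 N, if the wrist force passes 120 N, or if a joint passes its speed limit or range.

## Working session

There is one attempt and no reset: what is moved stays moved. The work goes in short steps, Python scripts to look and compute and a shell command to move; the robot and the scene stay as the last step left them, time stands still between calls to the robot, and variables do not carry over. Pictures are saved under pics/ and viewed, and the job is handed in when it is done.

```bash
ls; mkdir -p pics; python3 - <<'E'
from station import *
import cv2
print(get_state())
for n in ["scene","side","wrist"]:
    c=get_calibration(n); im=get_image(n)
    cv2.imwrite(f"pics/{n}0.png",im[:,:,::-1]); print(n,c)
E
```

```text
pics
{'time': 0.0, 'qpos': array([ 1.02181218e+00,  2.17755801e-01,  1.61494311e+00, -1.77291859e-05,
        1.31132379e+00, -1.12199356e-01]), 'dq': array([-0.00061962,  0.00036228,  0.00052201,  0.00082734,  0.00205183,
       -0.00103827]), 'joint_efforts': array([-3.12452958e-04, -3.96842051e+01, -3.03853834e+01, -1.82826770e-04,
        9.64553707e-03,  1.79274153e-06]), 'tool_pos': array([0.26394172, 0.56561857, 0.22996259]), 'ee_rot': array([-3.13917597e+00, -2.55060870e-04,  2.70481213e+00]), 'ft_force': array([-0.87572511,  0.07758137, -0.37170996]), 'torque': array([ 0.02052087,  0.01427872, -0.01819867]), 'finger_gap': 0.08574116065692672}
scene {'K': array([[389.2131787 ,   0.        , 255.33156871],
       [  0.        , 389.2131787 , 191.80127355],
       [  0.        ,   0.        ,   1.        ]]), 'pose': array([[-0.55915664,  0.69951869, -0.44499153,  1.01910031],
       [ 0.82905891,  0.47325764, -0.29780618,  0.33169255],
       [ 0.00227465, -0.53544449, -0.84456736,  0.94827807],
       [ 0.        ,  0.        ,  0.        ,  1.        ]])}
side {'K': array([[462.61786308,   0.        , 249.1162782 ],
       [  0.        , 462.61786308, 189.88941138],
       [  0.        ,   0.        ,   1.        ]]), 'pose': array([[ 0.99321326, -0.06032906,  0.09943749,  0.48942189],
       [-0.11523796, -0.62611915,  0.77116472, -0.81697728],
       [ 0.01573608, -0.77739   , -0.62882204,  0.87701702],
       [ 0.        ,  0.        ,  0.        ,  1.        ]])}
wrist {'K': array([[297.31863964,   0.        , 258.0596428 ],
       [  0.        , 297.31863964, 191.19760942],
       [  0.        ,   0.        ,   1.        ]]), 'pose': array([[ 0.42352462,  0.87029789,  0.25141297,  0.19918024],
       [ 0.90588379, -0.40651687, -0.11882168,  0.59658225],
       [-0.00120664,  0.27807484, -0.96055865,  0.37323676],
       [ 0.        ,  0.        ,  0.        ,  1.        ]])}
```

View pics/scene0.png

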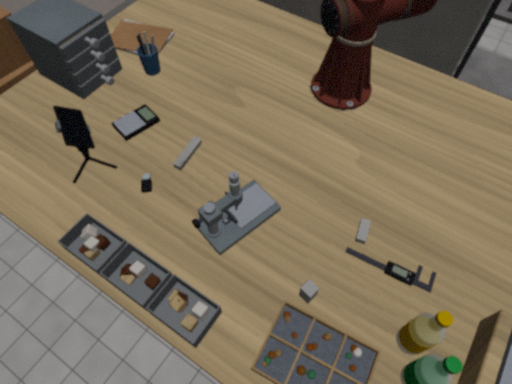

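View pics/side0.png

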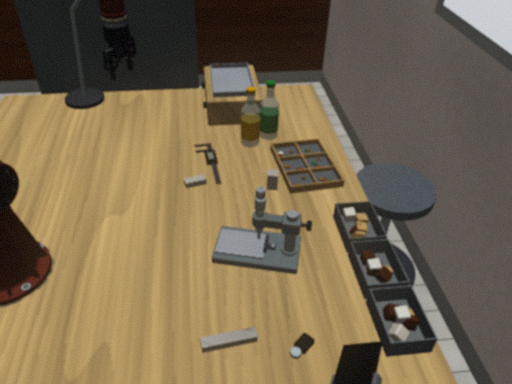

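View pics/wrist0.png

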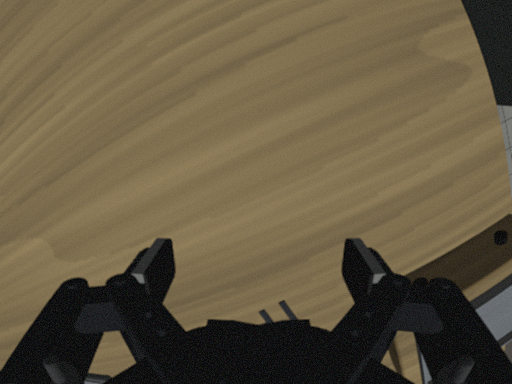

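The scene view shows the blank at (187,152), the offcut at (363,230), the gauge near (237,212) and the caliper at (395,268). In the side view the blank is at (228,339) and the gauge at (258,240). I'll crop and enlarge those areas.

```bash
cat > h.py <<'E'
import numpy as np, cv2
from station import *
def ray(n,uv,c=None):
    c=c or get_calibration(n);K=c["K"];P=c["pose"]
    d=np.array([(uv[0]-K[0,2])/K[0,0],(uv[1]-K[1,2])/K[1,1],1.])
    if n=="wrist":
        v=d[:2];r=np.linalg.norm(v);d=np.array([*(v/r*np.sin(r)),np.cos(r)]) if r>0 else d
    return P[:3,3],P[:3,:3]@d
def plane(n,uv,z,c=None):
    o,d=ray(n,uv,c);return o+d*(z-o[2])/d[2]
def proj(n,p,c=None):
    c=c or get_calibration(n);P=c["pose"];q=P[:3,:3].T@(np.array(p)-P[:3,3]);K=c["K"]
    if n=="wrist":
        r=np.hypot(q[0],q[1]);t=np.arctan2(r,q[2]);v=q[:2]/r*t
    else: v=q[:2]/q[2]
    return v*K[0,0]+K[:2,2]
def tri(a,b):
    # list of (o,d)
    A=np.zeros((3,3));B=np.zeros(3)
    for o,d in (a,b):
        d=d/np.linalg.norm(d);M=np.eye(3)-np.outer(d,d);A+=M;B+=M@o
    return np.linalg.solve(A,B)
E
python3 - <<'E'
import cv2
s=cv2.imread('pics/scene0.png');d=cv2.imread('pics/side0.png')
def crop(im,x0,y0,x1,y1,k,f): cv2.imwrite(f,cv2.resize(im[y0:y1,x0:x1],None,fx=k,fy=k,interpolation=cv2.INTER_CUBIC))
crop(s,160,125,290,255,6-1,'pics/sc1.png')
crop(d,190,175,320,275,6,'pics/sd1.png')
crop(d,190,315,270,360,8,'pics/sd2.png')
E
```

```text
(no output)
```

View pics/sc1.png

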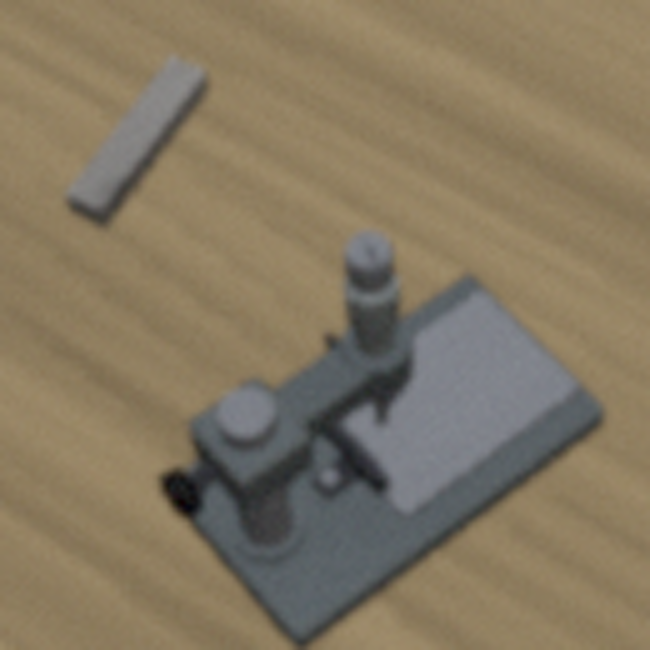

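View pics/sd1.png

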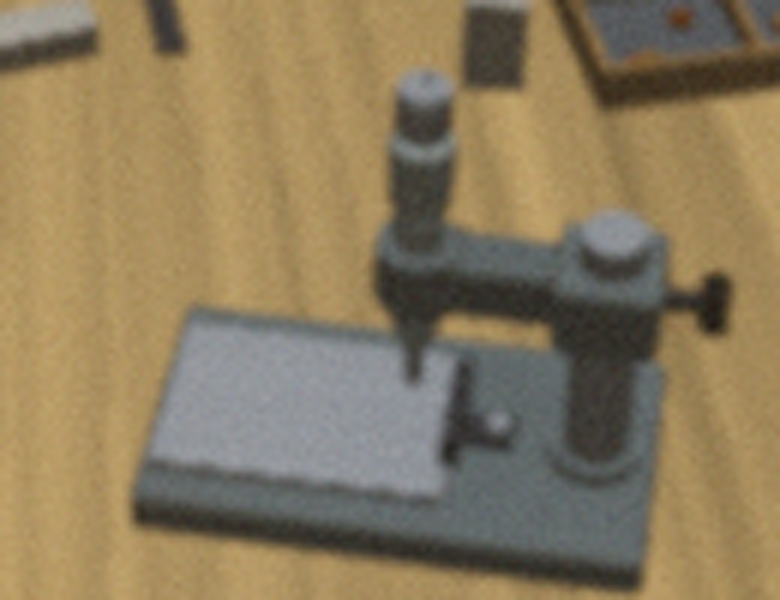

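View pics/sd2.png

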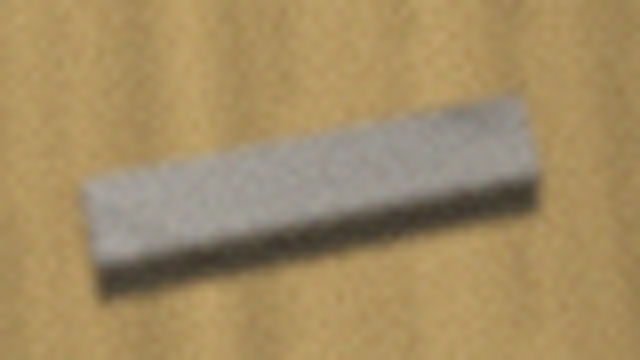

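Side crop: the blank's top corners are clear, at (84,184), (518,97), (535,180) and (100,265). Both crops also show the cap top and the table corners, so I can compute positions.

```bash
python3 - <<'E'
from h import *
def sd2(u,v): return (u/8+190-.45,v/8+315-.45)
def sd1(u,v): return (u/6+190-.4,v/6+175-.4)
def sc1(u,v): return (u/5+160-.4,v/5+125-.4)
B=[plane("side",sd2(*p),.02) for p in [(84,184),(518,97),(535,180),(100,265)]]
B2=[plane("scene",sc1(*p),.02) for p in [(173,57),(207,73),(102,210),(68,195)]]
for X in (B,B2):
    X=np.array(X)[:,:2]; print(np.round(X,4).tolist(), X.mean(0)); print("sides",[round(float(np.linalg.norm(X[i]-X[(i+1)%4])),4) for i in range(4)])
    for i in range(4):
        d=X[(i+1)%4]-X[i]; print(np.arctan2(d[1],d[0]),end=' ')
    print()
print("cap", plane("side",sd1(427,87),.212),plane("scene",sc1(370,247),.212),tri(ray("side",sd1(427,87)),ray("scene",sc1(370,247))))
T=np.array([plane("side",sd1(*p),.03) for p in [(192,322),(148,460),(440,495)]])
print("table side",T[:,:2].tolist(),np.linalg.norm(T[0]-T[1]),np.linalg.norm(T[2]-T[1]))
T=np.array([plane("scene",sc1(*p),.03) for p in [(472,290),(582,385),(410,514)]])
print("table sc",T[:,:2].tolist(),np.linalg.norm(T[0]-T[1]),np.linalg.norm(T[2]-T[1]))
# base bottom corners
for n,f,ps,z in [("side",sd1,[(135,505),(640,572)],.0),("scene",sc1,[(603,410),(300,635)],.0)]:
  T=np.array([plane(n,f(*p),z) for p in ps]);d=T[1]-T[0];print(n,T,np.linalg.norm(d),np.arctan2(d[1],d[0]))
E
```

```text
[[0.4649, -0.2478], [0.582, -0.2332], [0.5833, -0.2591], [0.4682, -0.2721]] [ 0.52458865 -0.25306317]
sides [0.118, 0.0259, 0.1158, 0.0246]
0.12354337886368581 -1.5203044468829763 -3.028493230048807 1.7058399367734023 
[[0.4663, -0.2675], [0.4646, -0.2421], [0.5814, -0.2284], [0.5843, -0.2521]] [ 0.52413869 -0.24752341]
sides [0.0255, 0.1177, 0.0239, 0.119]
1.6376972076524625 0.1167126185820286 -1.4524032870827648 -3.011375437796854 
cap [ 0.62150618 -0.00112834  0.212     ] [0.61894807 0.00337525 0.212     ] [0.62019129 0.00220752 0.21050492]
table side [[0.5325591578369419, 0.06887455326490177], [0.5086155746763746, -0.01197978939110389], [0.6269214587281904, -0.04369970081425256]] 0.0843250846480558 0.1224844275080472
table sc [[0.5117719780378728, -0.01250925213316717], [0.5298736395897771, 0.07281240024533397], [0.647847699471696, 0.04009278492558105]] 0.08722072297073374 0.12242733367877941
side [[ 0.50233753 -0.00893686  0.        ]
 [ 0.70844233 -0.06734536  0.        ]] 0.2142212476966001 -0.27615154632175
scene [[0.52113236 0.08295053 0.        ]
 [0.72636026 0.02358638 0.        ]] 0.21364127964310078 -0.28157435979922274
```

```bash
python3 -c "
from station import *
print(tcp_to_grasp)"; python3 -m pendant '85 256 -816 20 0 0 -2.586;85 256 -816 20 0 0 -2.586;85 256 -816 20 0 0 -2.586;85 256 -816 20 0 0 -2.586;85 256 -816 20 0 0 -2.586;85 256 -816 20 0 0 -2.586;85 256 -816 20 0 0 -2.586;85 256 -816 20 0 0 -2.586;85 256 -816 20 0 0 -2.586;85 256 -816 20 0 0 -2.586;85 256 -816 20 0 0 -2.586;85 256 -816 20 0 0 -2.586;85 256 -816 20 0 0 -2.586;85 256 -816 20 0 0 -2.586;85 256 -816 20 0 0 -2.586;85 256 -816 20 0 0 -2.586;85 256 -816 20 0 0 -2.586;85 256 -816 20 0 0 -2.586;85 256 -816 20 0 0 -2.586;85 256 -816 20 0 0 -2.586'
```

```text
-0.0187
time: 1.82
tool_pos: [0.5137, -0.2306, 0.2504]
ee_rot: [-3.141, 0.0, 0.198]
ft_force: [0.4, -0.3, 0.5]
finger_gap: 0.0852
```

```bash
python3 -m pendant '85 0 0 0 0 0 0;85 0 0 0 0 0 0;85 0 0 0 0 0 0'; python3 - <<'E'
from h import *
c=get_calibration("wrist");print(c["pose"].tolist(), get_state()["qpos"])
im=get_image("wrist");cv2.imwrite("pics/w1.png",im[:,:,::-1])
E
```

```text
time: 2.07
tool_pos: [0.5132, -0.2281, 0.25]
ee_rot: [-3.14, 0.001, 0.205]
ft_force: [-0.6, 0.3, 0.4]
finger_gap: 0.0851
[[0.2031344667562531, -0.9403514923933055, -0.27290192225291393, 0.5814814404842823], [-0.979147804936439, -0.1957797273720858, -0.05422060898094611, -0.21316579004955358], [-0.002442233364287077, 0.27822539262941925, -0.9605127101670231, 0.393071565012183], [0.0, 0.0, 0.0, 1.0]] [-5.43516417e-01  6.85391578e-02  1.74437498e+00  6.06944398e-04
  1.33079025e+00  8.22052801e-01]
```

View pics/w1.png

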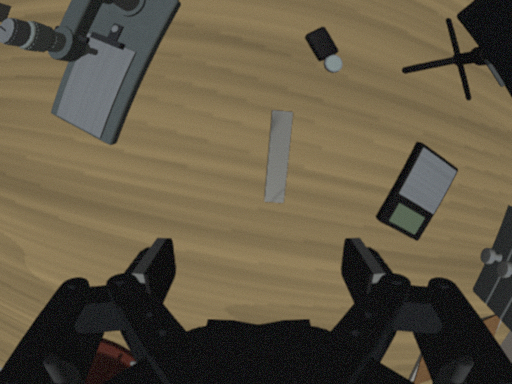

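The wrist view shows the blank from (280,110) to (275,202), the gauge table at upper left with its front corners at (52,112) and (112,142), and the head at (10–75,35).

```bash
python3 - <<'E'
from h import *
c=get_calibration("wrist")
im=cv2.imread("pics/w1.png")
x0,y0,x1,y1=245,95,315,220
hsv=cv2.cvtColor(im,cv2.COLOR_BGR2HSV)
m=np.zeros(im.shape[:2],np.uint8);m[y0:y1,x0:x1]=(hsv[y0:y1,x0:x1,1]<60)*255
m=cv2.morphologyEx(m,cv2.MORPH_OPEN,np.ones((3,3)))
cn=max(cv2.findContours(m,0,2)[0],key=cv2.contourArea)
P=np.array([plane("wrist",p[0],.02,c)[:2] for p in cn.astype(float)])
r=cv2.minAreaRect((P*1000).astype(np.float32));print(r)
big=cv2.resize(im[95:220,230:330],None,fx=5,fy=5,interpolation=2);cv2.imwrite("pics/w1a.png",big)
big=cv2.resize(im[0:150,0:190],None,fx=4,fy=4,interpolation=2);cv2.imwrite("pics/w1b.png",big)
E
```

```text
((524.64453125, -249.16038513183594), (119.86588287353516, 26.548900604248047), 7.369459629058838)
```

View pics/w1a.png

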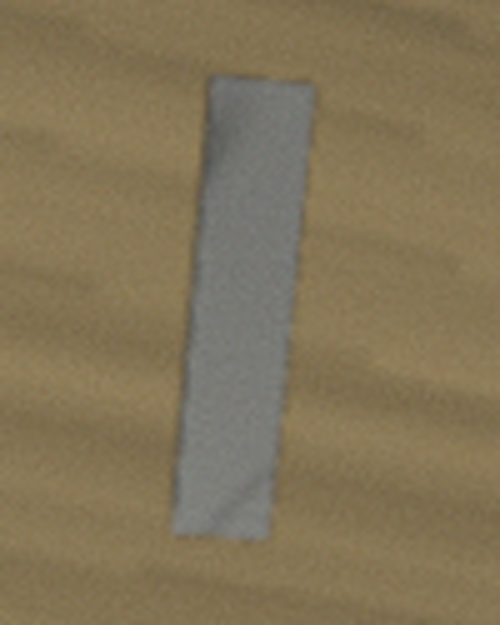

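View pics/w1b.png

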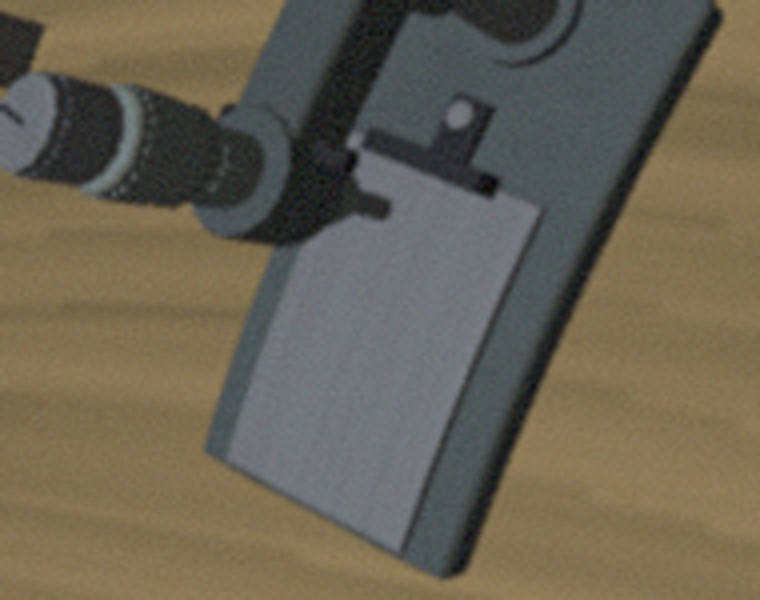

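The wrist gives the blank centre at (524.6, -249.2) mm and an angle of 0.129 rad. The measured size of 119.9 x 26.5 mm matches what is given. I'll grip it 30 mm from centre, toward its near end.

```bash
python3 -m pendant '50 -18 -25 0 0 0 -0.076;50 -18 -25 -30 0 0 -0.076;50 -18 -25 -70 0 0 -0.076;50 -18 -25 -110 0 0 -0.076;50 -18 -25 -150 0 0 -0.076;50 -18 -25 -190 0 0 -0.076;50 -18 -25 -215 0 0 -0.076;50 -18 -25 -215 0 0 -0.076;50 -18 -25 -215 0 0 -0.076;50 -18 -25 -215 0 0 -0.076' 40; python3 - <<'E'
from h import *
c=get_calibration("wrist")
im=get_image("wrist");cv2.imwrite("pics/w2.png",im[:,:,::-1])
E
```

```text
time: 2.95
tool_pos: [0.4973, -0.2535, 0.0379]
ee_rot: [3.139, -0.003, 0.13]
ft_force: [0.8, 0.0, 1.1]
finger_gap: 0.0498
```

View pics/w2.png

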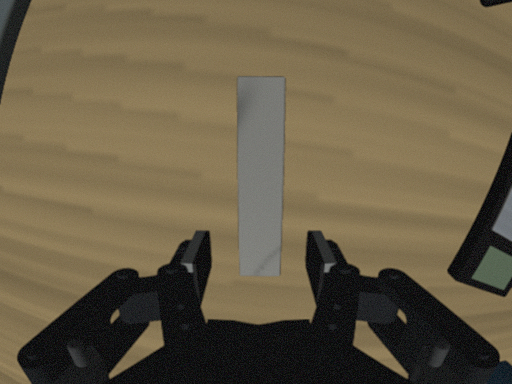

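The blank, columns 238–285 and rows 76–275, sits squarely between the fingers. Descending and closing.

```bash
python3 -m pendant '50 -1 0 -15 0 0 0;50 -1 0 -25 0 0 0;50 -1 0 -31 0 0 0;50 -1 0 -31 0 0 0;50 -1 0 -31 0 0 0;50 -1 0 -31 0 0 0' 40; python3 -m pendant '20 0 0 0 0 0 0;20 0 0 0 0 0 0;20 0 0 0 0 0 0;20 0 0 0 0 0 0;20 0 0 0 0 0 0;20 0 0 0 0 0 0;20 0 0 0 0 0 0;20 0 0 0 0 0 0' 40
```

```text
time: 3.5
tool_pos: [0.4953, -0.2539, 0.0055]
ee_rot: [3.141, -0.001, 0.129]
ft_force: [-1.2, -0.0, 0.4]
finger_gap: 0.0501
time: 4.17
tool_pos: [0.4955, -0.2541, 0.0056]
ee_rot: [3.14, -0.001, 0.129]
ft_force: [-0.5, -0.9, 6.3]
finger_gap: 0.0251
```

```bash
python3 -m pendant '20 0 0 15 0 0 0;20 0 0 45 0 0 0;20 -5 0 80 0 0 0;20 -15 0 120 0 0 0;20 -25 30 145 0 0 -0.1;20 -25 65 145 0 0 -0.2;20 -25 100 145 0 0 -0.3;20 -25 140 145 0 0 -0.404;20 -25 180 145 0 0 -0.404;20 -25 220 145 0 0 -0.404;20 -25 255 145 0 0 -0.404;20 -25 280 145 0 0 -0.404;20 -25 297 145 0 0 -0.404;20 -25 297 145 0 0 -0.404;20 -25 297 145 0 0 -0.404;20 -25 297 145 0 0 -0.404' 40;  python3 - <<'E'
from h import *
c=get_calibration("wrist");np.save("w3.npy",c["pose"])
im=get_image("wrist");cv2.imwrite("pics/w3.png",im[:,:,::-1])
E
```

```text
time: 5.5
tool_pos: [0.4691, 0.043, 0.149]
ee_rot: [3.141, 0.001, -0.275]
ft_force: [-0.2, -0.9, -1.3]
finger_gap: 0.025
```

View pics/w3.png

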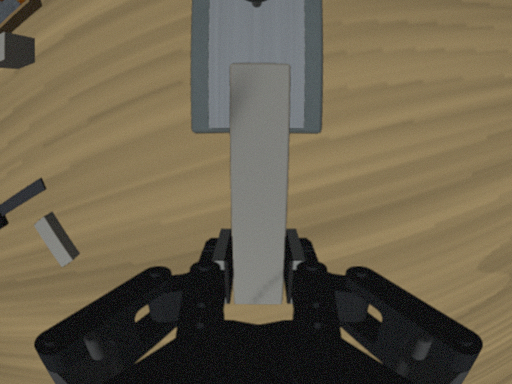

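```bash
python3 - <<'E'
import cv2
im=cv2.imread("pics/w3.png")
cv2.imwrite("pics/w3a.png",cv2.resize(im[0:145,180:335],None,fx=5,fy=4,interpolation=2)) if 0 else cv2.imwrite("pics/w3a.png",cv2.resize(im[0:145,180:335],None,fx=4,fy=4,interpolation=2))
g=cv2.cvtColor(cv2.GaussianBlur(im,(1,5),0),cv2.COLOR_BGR2GRAY)
for r in (15,30,45,55,90,110): print(r,g[r,186:240].tolist(),'|',g[r,275:330].tolist())
E
```

```text
15 [125, 123, 124, 122, 117, 97, 84, 85, 87, 86, 88, 86, 88, 89, 86, 85, 87, 88, 88, 87, 87, 85, 92, 110, 120, 121, 118, 119, 121, 122, 123, 120, 122, 121, 118, 121, 118, 121, 119, 119, 120, 123, 122, 119, 122, 121, 122, 121, 121, 123, 123, 124, 123, 122] | [122, 125, 123, 122, 122, 121, 121, 121, 123, 121, 124, 121, 120, 120, 120, 124, 123, 122, 118, 120, 121, 121, 123, 122, 125, 124, 124, 125, 122, 112, 93, 88, 88, 89, 89, 89, 89, 89, 92, 90, 89, 87, 90, 90, 85, 81, 78, 91, 115, 120, 118, 120, 120, 118, 120]
30 [119, 118, 121, 119, 110, 87, 86, 85, 90, 90, 88, 88, 88, 88, 88, 85, 88, 89, 89, 89, 89, 87, 97, 116, 120, 121, 122, 119, 120, 125, 126, 122, 121, 119, 120, 119, 120, 121, 120, 120, 121, 121, 123, 121, 121, 121, 122, 124, 124, 125, 125, 125, 123, 123] | [125, 126, 124, 125, 123, 125, 121, 125, 122, 123, 120, 122, 120, 124, 123, 123, 125, 123, 121, 123, 121, 124, 123, 124, 125, 125, 126, 125, 125, 116, 95, 91, 91, 91, 90, 89, 90, 87, 90, 91, 89, 91, 89, 88, 88, 84, 73, 79, 114, 122, 120, 120, 121, 119, 118]
45 [125, 125, 126, 122, 108, 88, 86, 87, 90, 88, 89, 89, 89, 89, 88,
[... 1291 characters left out ...]
 100, 106, 124, 127, 123, 123, 125, 125, 126, 124, 124, 125, 127, 127, 123, 102, 90, 89, 89, 91, 91, 90, 90, 89, 89, 90, 92, 90, 90, 91, 89, 81, 71, 84, 121, 128, 124, 124, 124, 124, 122]
110 [131, 132, 132, 131, 117, 93, 87, 90, 88, 90, 89, 92, 88, 91, 91, 90, 89, 92, 89, 92, 89, 93, 99, 120, 125, 123, 124, 123, 124, 125, 126, 128, 123, 120, 124, 124, 125, 124, 123, 123, 123, 125, 123, 103, 94, 98, 98, 105, 103, 105, 106, 108, 112, 112] | [125, 125, 122, 127, 122, 123, 125, 125, 127, 126, 125, 124, 121, 110, 103, 112, 124, 126, 123, 127, 125, 125, 124, 124, 125, 126, 127, 125, 124, 90, 87, 89, 89, 88, 88, 88, 89, 89, 91, 91, 90, 90, 89, 89, 84, 75, 71, 92, 122, 127, 124, 125, 124, 124, 123]
```

View pics/w3a.png

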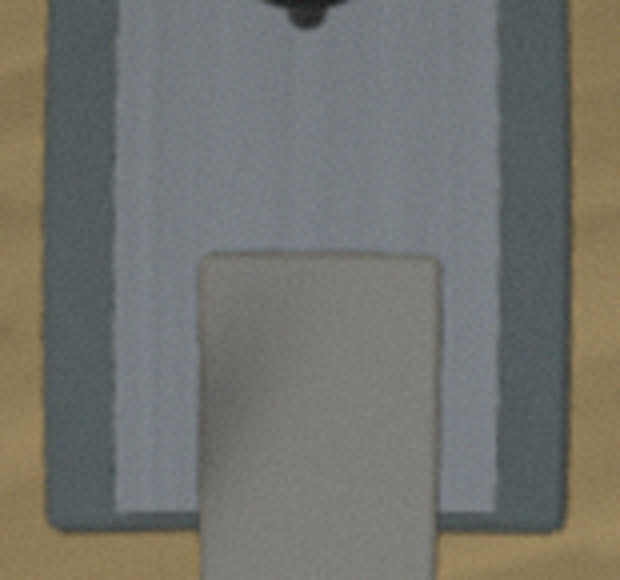

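```bash
python3 - <<'E'
from h import *
c=get_calibration("wrist");c["pose"]=np.load("w3.npy")
W=lambda u,v,z:plane("wrist",(u,v),z,c)[:2]
r=[15,30,45,55,90,110]
L=np.array([W(u,v,.03) for u,v in zip([208.7,208.4,208.1,208.4,208.3,208.3],r)])
R=np.array([W(u,v,.03) for u,v in zip([304.5,304.6,304.7,304.3,304.,303.6],r)])
def fit(P):
    vx,vy,x,y=cv2.fitLine(P.astype(np.float32),cv2.DIST_L2,0,.01,.01).ravel(); s=np.sign(vx); return np.array([x,y]),np.array([vx,vy])*s,np.arctan2(vy*s,vx*s)
for P in (L,R): print(fit(P))
yaw=(fit(L)[2]+fit(R)[2])/2; ex=np.array([np.cos(yaw),np.sin(yaw)]);ey=np.array([-ex[1],ex[0]])
mid=(L.mean(0)+R.mean(0))/2
F=(W(209,127.7,.03)+W(303.7,127.6,.03))/2
print("width",(L-R)@ey)
org=mid+ex*((F-mid)@ex+.105); print("yaw",yaw,"origin",org, "front edge dir", W(209,127.7,.03)-W(303.7,127.6,.03))
# blank
z=.1634
im=cv2.imread("pics/w3.png");g=cv2.cvtColor(im,cv2.COLOR_BGR2GRAY).astype(float)
Lb=np.array([W(u,v,z) for u,v in [(230,75),(229.7,90),(229.2,110)]]);
hsv=cv2.cvtColor(im,cv2.COLOR_BGR2HSV)
for v in (80,100,150,180,210): print(v,hsv[v,222:236,1].tolist(),hsv[v,282:298,1].tolist())
E1=W(230,63.9,z);E2=W(290.3,63.9,z);print("blank end",E1,E2,np.linalg.norm(E1-E2),"dir",(E1-E2)/np.linalg.norm(E1-E2), "mid gauge",[((E1+E2)/2-org)@ex,((E1+E2)/2-org)@ey])
s=get_state();t=s["tool_pos"][:2]-org;print("tcp gauge",t@ex,t@ey,s["ee_rot"],s["tool_pos"])
E
```

```text
(array([0.5921349, 0.0541108], dtype=float32), array([ 0.9617844 , -0.27380785], dtype=float32), np.float32(-0.27734998))
(array([ 0.56916136, -0.02661434], dtype=float32), array([ 0.9592791, -0.2824599], dtype=float32), np.float32(-0.28635746))
width [0.08428989 0.08421493 0.0842942  0.08357351 0.08355888 0.08364636]
yaw -0.28185374 origin [0.62066025 0.00216223] front edge dir [0.02275332 0.08055904]
80 [18, 20, 22, 20, 22, 23, 20, 20, 21, 26, 2, 16, 11, 4] [12, 10, 16, 10, 10, 10, 24, 20, 5, 20, 19, 21, 29, 19, 22, 17]
100 [22, 23, 18, 26, 23, 17, 24, 15, 16, 18, 15, 13, 7, 8] [10, 12, 10, 8, 10, 16, 18, 15, 11, 19, 14, 16, 12, 17, 15, 22]
150 [97, 95, 89, 97, 94, 97, 99, 94, 44, 13, 6, 14, 18, 12] [10, 6, 14, 8, 8, 16, 40, 92, 98, 91, 99, 97, 99, 92, 88, 95]
180 [96, 101, 91, 94, 97, 93, 92, 97, 63, 25, 10, 8, 12, 8] [12, 14, 10, 12, 14, 38, 82, 101, 90, 95, 97, 91, 99, 92, 97, 100]
210 [92, 102, 93, 99, 96, 94, 101, 97, 82, 40, 14, 14, 10, 10] [10, 4, 8, 11, 46, 87, 97, 95, 101, 101, 97, 97, 90, 92, 90, 93]
blank end [0.55775527 0.03101243] [0.55082559 0.00630934] 0.02565663229641268 dir [0.27009309 0.96283421] mid gauge [np.float64(-0.06833984844820509), np.float64(-0.002612238138965984)]
tcp gauge -0.15666078024313318 -0.0031640528135791074 [ 3.14092389e+00  1.09671701e-03 -2.75928860e-01] [0.46930103 0.04269614 0.14918038]
```

The blank in hand is parallel to the table to a few mrad and sits about 2.8 mm to gauge -y. The table width checks at 84 mm. I'll lower it with its end just in front of the spindle.

```bash
python3 -m pendant '20 25 -5 -20 0 0 -0.002;20 50 -11 -50 0 0 -0.002;20 56 -13 -85 0 0 -0.002;20 56 -13 -100 0 0 -0.002;20 56 -13 -106 0 0 -0.002;20 56 -13 -106 0 0 -0.002;20 56 -13 -106 0 0 -0.002;20 56 -13 -106 0 0 -0.002' 40;  python3 - <<'E'
from h import *
c=get_calibration("wrist");np.save("w4.npy",c["pose"])
im=get_image("wrist");cv2.imwrite("pics/w4.png",im[:,:,::-1])
im=get_image("side");cv2.imwrite("pics/sd4.png",cv2.resize(im[190:290,190:330,::-1],None,fx=5,fy=5,interpolation=2))
E
```

```text
time: 6.22
tool_pos: [0.5274, 0.0299, 0.0456]
ee_rot: [-3.141, -0.004, -0.278]
ft_force: [-0.6, -0.1, -0.5]
finger_gap: 0.025
```

View pics/w4.png

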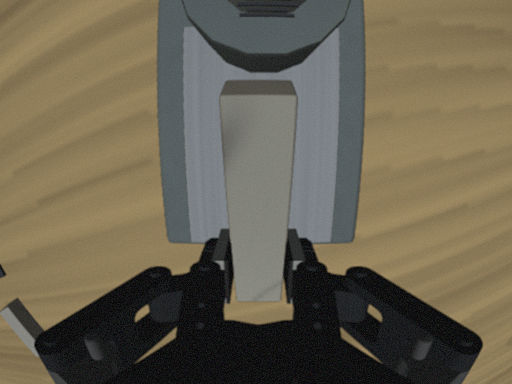

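View pics/sd4.png

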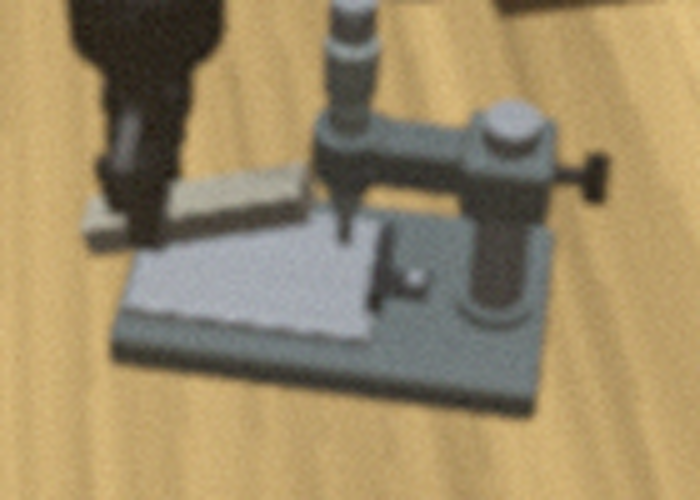

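The side view shows the blank's far end tilted up in the grip. It probably caught the clamp ring while I moved sideways and down at the same time. I'll back straight out along the gauge axis and level the blank on the open bench.

```bash
python3 -m pendant '20 -20 6 0 0 0 0;20 -50 14 0 0 0 0;20 -85 24 0 0 0 0;20 -120 34 0 0 0 0;20 -125 36 0 0 0 0;20 -125 36 0 0 0 0;20 -125 36 0 0 0 0' 40;  python3 - <<'E'
from h import *
c=get_calibration("wrist");np.save("w5.npy",c["pose"])
im=get_image("wrist");cv2.imwrite("pics/w5.png",im[:,:,::-1])
im=get_image("side");cv2.imwrite("pics/sd5.png",cv2.resize(im[190:290,110:250,::-1],None,fx=5,fy=5,interpolation=2))
E
```

```text
time: 6.9
tool_pos: [0.4024, 0.0665, 0.0452]
ee_rot: [-3.141, -0.004, -0.276]
ft_force: [0.6, -0.7, -1.7]
finger_gap: 0.0248
```

View pics/w5.png

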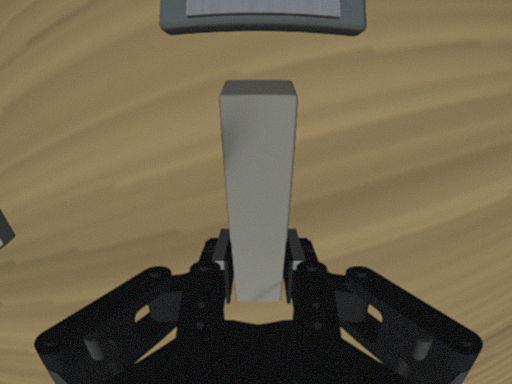

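View pics/sd5.png

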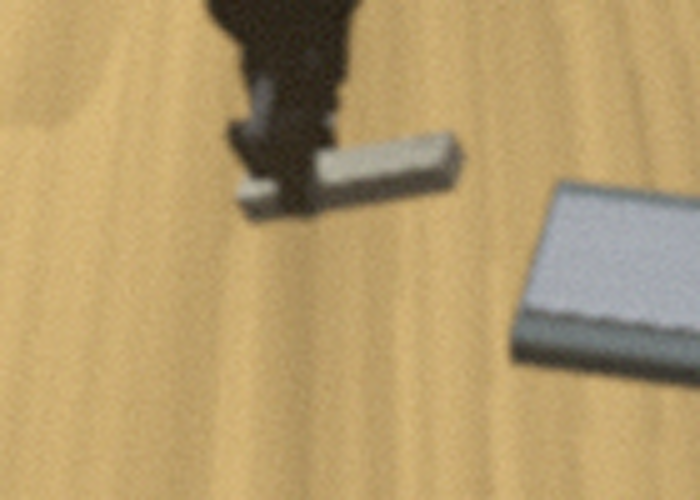

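```bash
python3 -m pendant '20 0 0 -10 0 0 0;20 0 0 -20 0 0 0;20 0 0 -26 0 0 0;20 0 0 -28 0 0 0;20 0 0 -30 0 0 0;20 0 0 -32 0 0 0;20 0 0 -34 0 0 0;20 0 0 -36 0 0 0;20 0 0 -38 0 0 0;20 0 0 -39 0 0 0;20 0 0 -39 0 0 0;20 0 0 -39 0 0 0' 20;  python3 - <<'E'
from h import *
im=get_image("wrist");cv2.imwrite("pics/w6.png",im[:,:,::-1])
E
```

```text
time: 8.0
tool_pos: [0.4078, 0.0649, 0.0086]
ee_rot: [-3.141, -0.012, -0.275]
ft_force: [2.5, -5.7, 11.3]
finger_gap: 0.0251
```

View pics/w6.png

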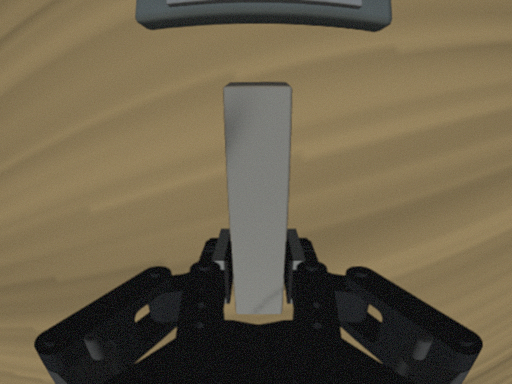

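```bash
python3 -m pendant '20 0 0 -2 0 0 0;20 0 0 -3 0 0 0;20 0 0 -3 0 0 0;27 0 0 -2 0 0 0;28 0 0 -1 0 0 0;30 0 0 0 0 0 0;40 0 0 0 0 0 0;50 0 0 0 0 0 0;50 0 0 0 0 0 0;50 0 0 0 0 0 0' 20;  python3 - <<'E'
from h import *
np.save("w7.npy",get_calibration("wrist")["pose"])
im=get_image("wrist");cv2.imwrite("pics/w7.png",im[:,:,::-1])
E
```

```text
time: 8.88
tool_pos: [0.4003, 0.0665, 0.0045]
ee_rot: [3.141, 0.001, -0.277]
ft_force: [0.2, -0.1, -0.3]
finger_gap: 0.05
```

View pics/w7.png

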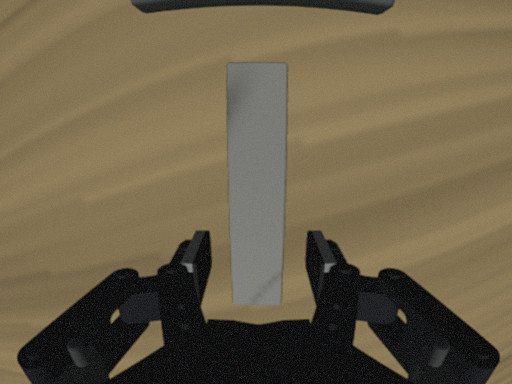

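The blank now lies flat, columns 228–287 and rows 62–303. I'll measure it relative to the TCP.

```bash
cat > mb.py <<'E'
from h import *
def blank(f,pose,z,box,st=60):
    c=get_calibration("wrist");c["pose"]=np.load(pose)
    im=cv2.imread(f);hsv=cv2.cvtColor(cv2.GaussianBlur(im,(3,3),0),cv2.COLOR_BGR2HSV);x0,y0,x1,y1=box
    m=np.zeros(im.shape[:2],np.uint8);m[y0:y1,x0:x1]=((hsv[y0:y1,x0:x1,1]<st)&(hsv[y0:y1,x0:x1,2]>75))*255
    m=cv2.morphologyEx(m,cv2.MORPH_OPEN,np.ones((5,5)))
    cn=max(cv2.findContours(m,0,2)[0],key=cv2.contourArea)
    P=np.array([plane("wrist",p[0],z,c)[:2] for p in cn.astype(float)])
    return cv2.minAreaRect((P*1000).astype(np.float32))
E
python3 - <<'E'
from mb import *
print(blank("pics/w7.png","w7.npy",.02,(213,40,302,320)))
s=get_state();print(s["tool_pos"],s["ee_rot"])
E
```

```text
((429.1421203613281, 59.63566207885742), (25.74768829345703, 119.27716064453125), 73.90013885498047)
[0.40038506 0.06650088 0.00451199] [ 3.14146244e+00  6.79271740e-04 -2.77141741e-01]
```

```bash
python3 -m pendant '50 0 0 0 0 0 -0.003;20 0 0 0 0 0 -0.003;20 0 0 0 0 0 -0.003;20 0 0 0 0 0 -0.003;20 0 0 0 0 0 -0.003;20 0 0 0 0 0 -0.003;20 0 0 0 0 0 -0.003;20 0 0 15 0 0 -0.003;20 0 0 40 0 0 -0.003;20 0 0 60 0 0 -0.003;20 20 -8 60 0 0 -0.003;20 50 -16 60 0 0 -0.003;20 60 -19 60 0 0 -0.003;20 60 -19 60 0 0 -0.003;20 60 -19 60 0 0 -0.003;20 60 -19 60 0 0 -0.003' 60;  python3 - <<'E'
from h import *
np.save("w8.npy",get_calibration("wrist")["pose"])
im=get_image("wrist");cv2.imwrite("pics/w8.png",im[:,:,::-1])
E
```

```text
time: 10.27
tool_pos: [0.4584, 0.0477, 0.0635]
ee_rot: [3.141, 0.004, -0.28]
ft_force: [-0.7, 0.3, -1.7]
finger_gap: 0.0247
```

View pics/w8.png

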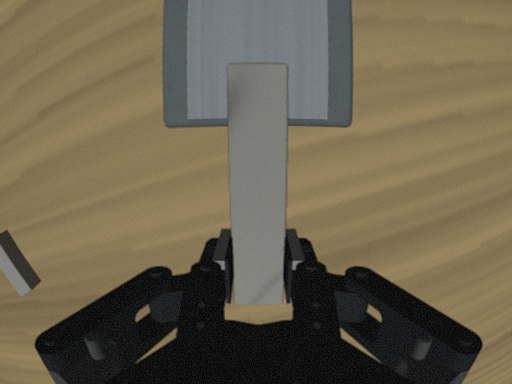

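Level and nearly centred: the table edges are at columns 188 and 328, the blank at 229–287. I'll measure the table line and the blank line in this picture.

```bash
cat > rel.py <<'E'
from h import *
def sub(g,r,a,b):  # subpixel strongest edge in cols a..b
    l=cv2.GaussianBlur(g,(5,5),0)[r,a:b].astype(float);d=np.abs(np.diff(l));i=d.argmax();lo,hi=max(i-2,0),i+3
    return a+.5+(np.arange(lo,min(hi,len(d)))*d[lo:hi]).sum()/d[lo:hi].sum()
def fit(P):
    vx,vy,x,y=cv2.fitLine((P*1000).astype(np.float32),cv2.DIST_HUBER,0,.01,.01).ravel(); s=np.sign(vx); return np.array([x,y]),np.arctan2(vy*s,vx*s)
def rel(f,pose,rows,TL,TR,rb,BL,BR,zb):
    c=get_calibration("wrist");c["pose"]=np.load(pose)
    im=cv2.imread(f);lab=cv2.cvtColor(im,cv2.COLOR_BGR2LAB);L=lab[:,:,0];b=lab[:,:,2]
    o=[]
    for ch,rr,rg,z in((L,rows,TL,.03),(L,rows,TR,.03),(b,rb,BL,zb),(b,rb,BR,zb)):
        uv=[(sub(ch,r,*rg),r) for r in rr]; P=np.array([plane("wrist",q,z,c)[:2] for q in uv]);o.append(fit(P))
        print(np.round([q[0] for q in uv],1),o[-1])
    yt=(o[0][1]+o[1][1])/2; yb=(o[2][1]+o[3][1])/2
    e=lambda y:np.array([-np.sin(y),np.cos(y)])
    mt=(o[0][0]+o[1][0])/2;mb=(o[2][0]+o[3][0])/2
    print("yaw table",yt,"blank",yb,"widths",(o[0][0]-o[1][0])@e(yt),(o[2][0]-o[3][0])@e(yb))
    print("blank lateral in table frame (+y)",(mb-mt)@e(yt),"mid table",mt,"mid blank",mb)
E
python3 - <<'E'
from rel import *
rel("pics/w8.png","w8.npy",[20,35,50,65,80,95,110],(180,196),(320,336),[140,150,160,170,180,190,200,210],(222,238),(278,294),.0635-.0045+.02)
E
```

```text
[186.7 186.5 186.6 186.2 186.4 186.9 187.2] (array([563.0239 ,  62.36413], dtype=float32), np.float32(-0.27611208))
[327.3 327.6 327.5 327.7 327.8 327.7 327.4] (array([539.75586 , -18.024939], dtype=float32), np.float32(-0.2787554))
[227.8 228.  228.3 228.4 228.7 228.9 229.5 229.8] (array([500.55075 ,  49.729042], dtype=float32), np.float32(-0.27788693))
[287.2 286.9 286.8 286.6 286.5 286.4 285.9 285.7] (array([493.46646 ,  25.167128], dtype=float32), np.float32(-0.2773093))
yaw table -0.27743375 blank -0.2775981 widths 83.687965 25.56302
blank lateral in table frame (+y) -0.20014 mid table [551.3899    22.169594] mid blank [497.0086    37.448086]
```

```bash
python3 -m pendant '20 0 0 -10 0 0 0;20 0 0 -20 0 0 0;20 0 0 -25 0 0 0;20 0 0 -25 0 0 0;20 20 -5.5 -25 0 0 0;20 40 -11 -25 0 0 0;20 55 -15.4 -25 0 0 0;20 65.4 -18.4 -25 0 0 0;20 65.4 -18.4 -25 0 0 0;20 65.4 -18.4 -25 0 0 0' 60;  python3 - <<'E'
from h import *
np.save("w9.npy",get_calibration("wrist")["pose"])
im=get_image("wrist");cv2.imwrite("pics/w9.png",im[:,:,::-1])
im=get_image("side");cv2.imwrite("pics/sd9.png",cv2.resize(im[190:290,190:330,::-1],None,fx=5,fy=5,interpolation=2))
E
```

```text
time: 11.15
tool_pos: [0.5258, 0.029, 0.0395]
ee_rot: [3.141, 0.001, -0.281]
ft_force: [-0.5, 1.0, -1.4]
finger_gap: 0.0244
```

View pics/w9.png

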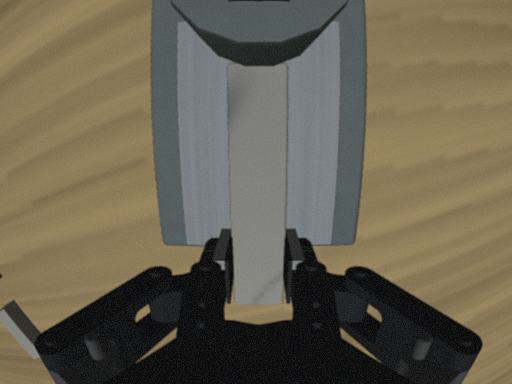

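View pics/sd9.png

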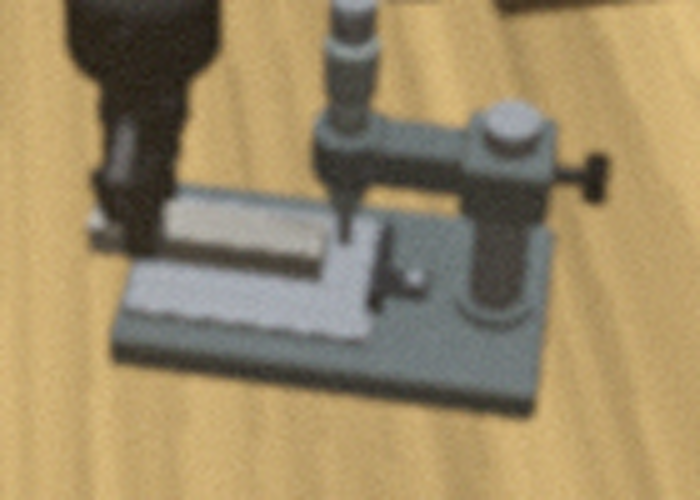

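The blank is level, just in front of the spindle, with its end at row 66 under the clamp's front edge. Rechecking centring.

```bash
python3 - <<'E'
from rel import *
rel("pics/w9.png","w9.npy",[90,110,130,150,170,190,210,225],(172,196),(322,346),[90,100,110,130,150,170,190,210],(222,238),(278,294),.0395-.0045+.02)
c=get_calibration("wrist");c["pose"]=np.load("w9.npy")
print(plane("wrist",(258,65),.055,c),plane("wrist",(190,242.5),.03,c),plane("wrist",(328,242.5),.03,c))
E
```

```text
[177.  177.4 178.3 179.3 180.  181.7 183.3 184.7] (array([578.2352 ,  58.03961], dtype=float32), np.float32(-0.27761963))
[339.1 338.7 338.2 337.4 336.2 334.8 333.4 332.2] (array([555.03076 , -22.378464], dtype=float32), np.float32(-0.27848637))
[227.  226.6 227.5 227.2 227.7 228.2 228.9 229.3] (array([581.1145  ,  27.407055], dtype=float32), np.float32(-0.2794642))
[287.5 287.9 287.7 287.2 287.1 287.  286.8 286. ] (array([573.95667  ,   2.6282651], dtype=float32), np.float32(-0.27520347))
yaw table -0.278053 blank -0.27733383 widths 83.69861 25.791723
blank lateral in table frame (+y) 0.2877109 mid table [566.633     17.830574] mid blank [577.5356   15.01766]
[0.61038889 0.00529526 0.055     ] [0.53151693 0.06910475 0.03      ] [ 0.5093292  -0.00774215  0.03      ]
```

```bash
python3 -m pendant '20 0 0 -2 0 0 0;20 0 0 -4 0 0 0;20 0 0 -5 0 0 0;20 0 0 -5 0 0 0;20 0 0 -5 0 0 0' 60
```

```text
time: 11.67
tool_pos: [0.5253, 0.0293, 0.0351]
ee_rot: [3.141, 0.002, -0.28]
ft_force: [-4.6, 0.4, 5.0]
finger_gap: 0.0244
```

```bash
python3 -m pendant '20 3 -1 0.5 0 0 0;20 6 -1.9 0.5 0 0 0;20 9 -2.8 0.5 0 0 0;20 12 -3.6 0.5 0 0 0;20 15 -4.5 0.5 0 0 0;20 18 -5.4 0.5 0 0 0;20 20 -6 0.5 0 0 0;20 21 -6.3 0.5 0 0 0;20 21 -6.3 0.5 0 0 0;20 21 -6.3 0.5 0 0 0' 30
```

```text
time: 12.5
tool_pos: [0.5472, 0.0227, 0.0352]
ee_rot: [3.142, 0.0, -0.28]
ft_force: [-0.3, -0.2, -1.6]
finger_gap: 0.0245
```

```bash
python3 -m pendant '20 0.5 -0.1 -0.5 0 0 0;20 1 -0.3 -0.5 0 0 0;20 1.5 -0.4 -0.5 0 0 0;20 2 -0.6 -0.5 0 0 0;20 2.5 -0.7 -0.5 0 0 0;20 2.5 -0.7 -0.5 0 0 0' ; python3 -m pendant '20 0.5 -0.1 0 0 0 0;20 1 -0.3 0 0 0 0;20 1 -0.3 0 0 0 0'; python3 -m pendant '20 0.5 -0.1 0 0 0 0;20 1 -0.3 0 0 0 0;20 1 -0.3 0 0 0 0'
```

```text
time: 13.0
tool_pos: [0.5488, 0.0224, 0.0351]
ee_rot: [3.142, 0.002, -0.28]
ft_force: [-5.1, 1.0, 6.3]
finger_gap: 0.0244
time: 13.25
tool_pos: [0.5488, 0.0224, 0.0351]
ee_rot: [3.141, 0.005, -0.28]
ft_force: [-6.6, 1.6, 9.5]
finger_gap: 0.0248
time: 13.5
tool_pos: [0.5488, 0.0223, 0.0351]
ee_rot: [3.141, 0.007, -0.28]
ft_force: [-10.1, 2.6, 11.0]
finger_gap: 0.0247
```

The TCP stopped at gauge x ≈ -75, where it should be, while the force rose to 10 N. The blank is home. I'll ease the push off, open and look.

```bash
python3 -m pendant '20 -1 0.3 0 0 0 0;20 -1 0.3 0.3 0 0 0;20 -1 0.3 0.3 0 0 0' ; python3 -m pendant '27 0 0 0 0 0 0;30 0 0 0 0 0 0;35 0 0 0 0 0 0;42 0 0 0 0 0 0;42 0 0 0 0 0 0'; python3 - <<'E'
from h import *
np.save("w10.npy",get_calibration("wrist")["pose"])
im=get_image("wrist");cv2.imwrite("pics/w10.png",im[:,:,::-1])
im=get_image("side");cv2.imwrite("pics/sd10.png",cv2.resize(im[190:290,190:330,::-1],None,fx=5,fy=5,interpolation=2))
E
```

```text
time: 13.75
tool_pos: [0.5488, 0.0224, 0.0351]
ee_rot: [3.141, 0.004, -0.28]
ft_force: [-6.8, 2.8, 7.3]
finger_gap: 0.0246
time: 14.17
tool_pos: [0.5512, 0.0216, 0.0352]
ee_rot: [-3.141, -0.001, -0.28]
ft_force: [0.3, -0.0, -0.1]
finger_gap: 0.0422
```

View pics/w10.png

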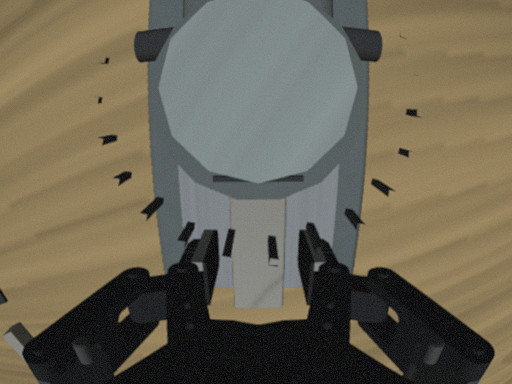

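View pics/sd10.png

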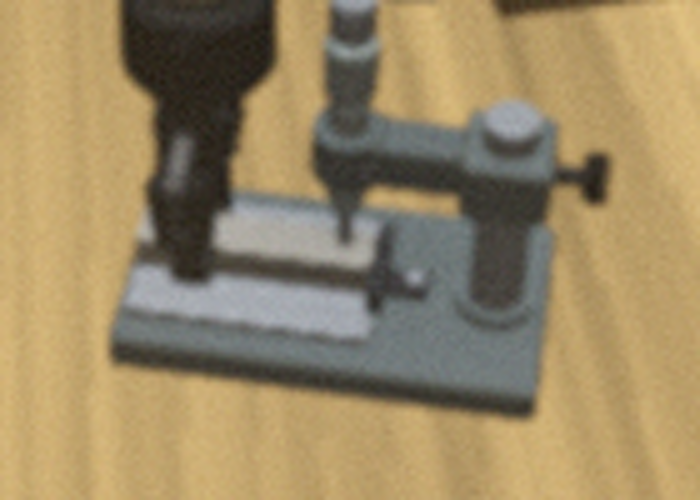

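The side view shows the blank flat with its end against the stop, under the spindle. I'll back off straight, rise, and check from above.

```bash
python3 -m pendant '50 -15 4 0 0 0 0;50 -35 10 0 0 0 0;50 -60 17 10 0 0 0;50 -75 21 45 0 0 0;50 -75 21 85 0 0 0;50 -75 21 125 0 0 0;50 -75 21 165 0 0 0;50 -75 21 180 0 0 0;50 -75 21 180 0 0 0;50 -75 21 180 0 0 0;50 -75 21 180 0 0 0'; python3 - <<'E'
from h import *
np.save("w11.npy",get_calibration("wrist")["pose"])
im=get_image("wrist");cv2.imwrite("pics/w11.png",im[:,:,::-1])
im=get_image("side");cv2.imwrite("pics/sd11.png",cv2.resize(im[190:290,190:330,::-1],None,fx=5,fy=5,interpolation=2))
im=get_image("scene");cv2.imwrite("pics/sc11.png",cv2.resize(im[150:260,180:290,::-1],None,fx=5,fy=5,interpolation=2))
print(get_state()["qpos"])
E
```

```text
time: 15.18
tool_pos: [0.4746, 0.0428, 0.2136]
ee_rot: [3.141, 0.002, -0.28]
ft_force: [-0.3, -0.8, 0.9]
finger_gap: 0.0501
[-5.75925462e-02 -8.69684428e-02  1.97046652e+00  1.11369118e-05
  1.26261037e+00  1.79350719e+00]
```

View pics/w11.png

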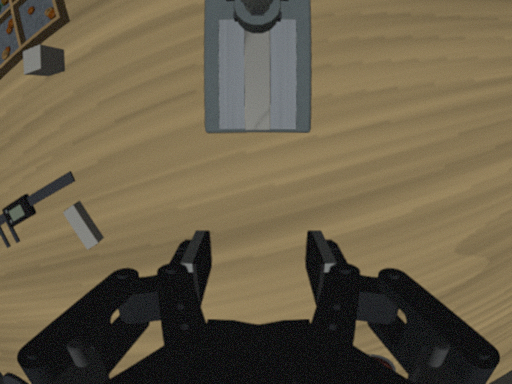

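View pics/sd11.png

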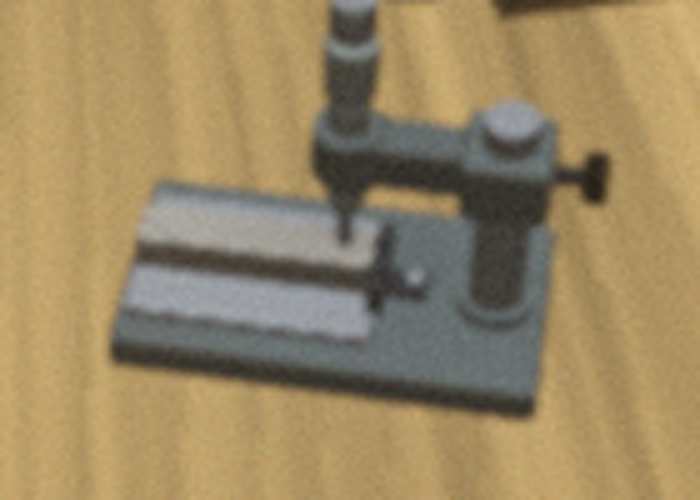

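View pics/sc11.png

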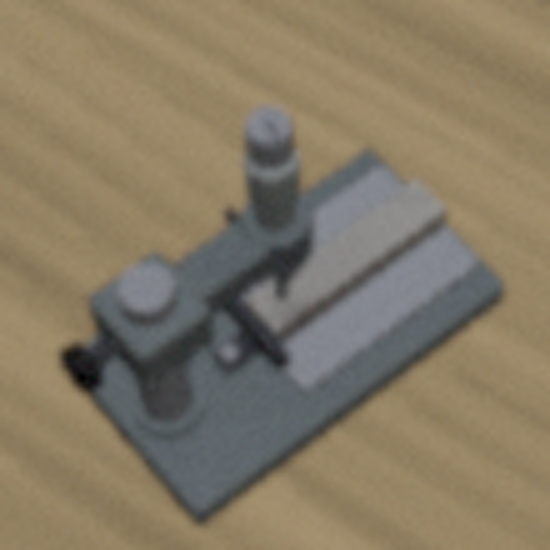

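The blank is centred: gaps to the table edges are 26 px left and 25 px right. Its near end is flush with the table front, as it should be at gauge x = -105. Now I'll go over the cap, wound back anticlockwise for a long clockwise stroke.

```bash
python3 -m pendant '50 0 0 30 0 0 2.1;50 0 0 60 0 0 2.1;50 20 -6 66 0 0 2.1;50 40 -12 66 0 0 2.1;50 60 -18 66 0 0 2.1;50 80 -24 66 0 0 2.1;50 100 -29 66 0 0 2.1;50 120 -34 66 0 0 2.1;50 146 -41 66 0 0 2.1;50 146 -41 66 0 0 2.1;50 146 -41 66 0 0 2.1;50 146 -41 66 0 0 2.1;50 146 -41 66 0 0 2.1;50 146 -41 66 0 0 2.1;50 146 -41 66 0 0 2.1;50 146 -41 66 0 0 2.1;50 146 -41 66 0 0 2.1;50 146 -41 66 0 0 2.1'; python3 -m pendant '40 0 0 0 0 0 2.1;40 0 0 0 0 0 2.1;40 0 0 0 0 0 2.1;40 0 0 0 0 0 2.1;40 0 0 0 0 0 2.1;40 0 0 0 0 0 2.1;40 0 0 0 0 0 2.1;40 0 0 0 0 0 2.1;40 0 0 0 0 0 2.1;40 0 0 0 0 0 2.1;40 0 0 0 0 0 2.1;40 0 0 0 0 0 2.1;40 0 0 0 0 0 2.1;40 0 0 0 0 0 2.1;40 0 0 0 0 0 2.1;40 0 0 0 0 0 2.1;40 0 0 0 0 0 2.1;40 0 0 0 0 0 2.1'; python3 - <<'E'
from h import *
np.save("w12.npy",get_calibration("wrist")["pose"])
im=get_image("wrist");cv2.imwrite("pics/w12.png",im[:,:,::-1])
s=get_state();print(s["qpos"],s["tool_pos"],s["ee_rot"])
E
```

```text
time: 16.83
tool_pos: [0.6209, 0.0018, 0.2789]
ee_rot: [-3.138, -0.001, 1.821]
ft_force: [0.3, -0.2, 0.6]
finger_gap: 0.0498
time: 18.33
tool_pos: [0.6212, 0.0017, 0.2796]
ee_rot: [3.14, -0.002, -2.364]
ft_force: [-0.4, -0.7, -0.1]
finger_gap: 0.0401
[-1.10092133e-01  1.75724110e-01  1.57021702e+00  3.34412303e-05
  1.39779384e+00 -2.45497158e+00] [0.62122782 0.0017665  0.2797612 ] [ 3.13991493e+00 -1.33259938e-03 -2.36751421e+00]
```

View pics/w12.png

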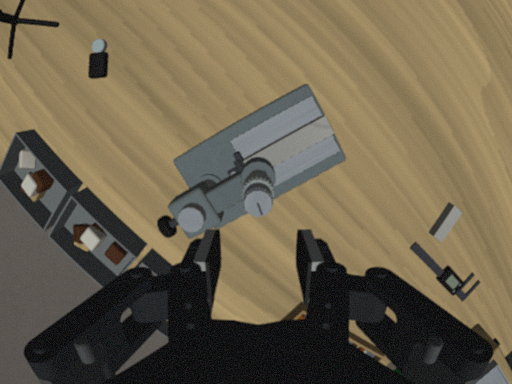

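The cap's top disc is at about (258,203), with an index line at (260,210), midway between the fingers.

```bash
python3 - <<'E'
from h import *
c=get_calibration("wrist");c["pose"]=np.load("w12.npy")
im=cv2.imread("pics/w12.png")
cv2.imwrite("pics/w12a.png",cv2.resize(im[150:230,210:310],None,fx=7,fy=7,interpolation=2))
for uv in [(258,203),(244,203),(272,203),(258,217)]: print(plane("wrist",uv,.212,c))
E
```

```text
[0.6199201  0.00236752 0.212     ]
[ 0.62725659 -0.0050964   0.212     ]
[0.61259219 0.00984231 0.212     ]
[0.6279142  0.01022348 0.212     ]
```

View pics/w12a.png

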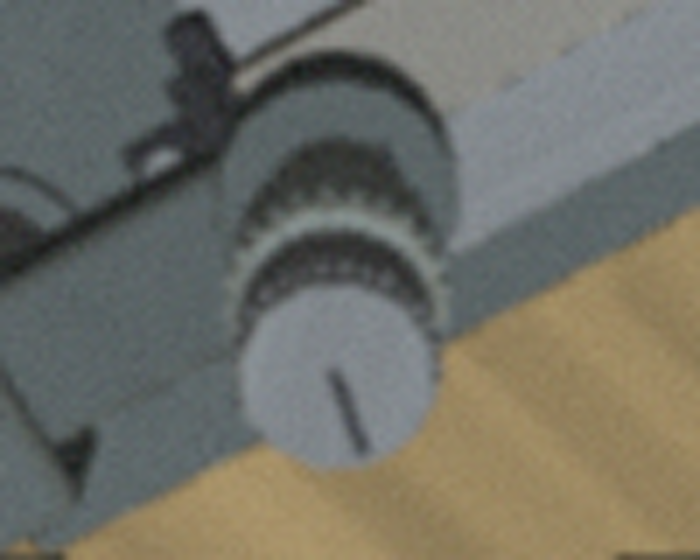

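```bash
python3 -m pendant '40 -0.7 0.4 -30 0 0 0;40 -0.7 0.4 -60 0 0 0;40 -0.7 0.4 -80 0 0 0;40 -0.7 0.4 -85 0 0 0;40 -0.7 0.4 -86 0 0 0;40 -0.7 0.4 -86 0 0 0;40 -0.7 0.4 -86 0 0 0' 20; python3 - <<'E'
from h import *
np.save("w13.npy",get_calibration("wrist")["pose"])
im=get_image("wrist");cv2.imwrite("pics/w13.png",im[:,:,::-1])
s=get_state();print(s["qpos"],s["tool_pos"],s["ee_rot"])
E
```

```text
time: 18.97
tool_pos: [0.6223, 0.002, 0.1971]
ee_rot: [-3.139, 0.002, -2.364]
ft_force: [-0.1, 0.2, 0.6]
finger_gap: 0.04
[-1.09484974e-01  2.38651589e-01  1.65281172e+00 -1.27053609e-05
  1.24608434e+00 -2.45769204e+00] [0.62253481 0.0019861  0.19746389] [-3.13844968e+00  2.54637492e-03 -2.36417389e+00]
```

View pics/w13.png

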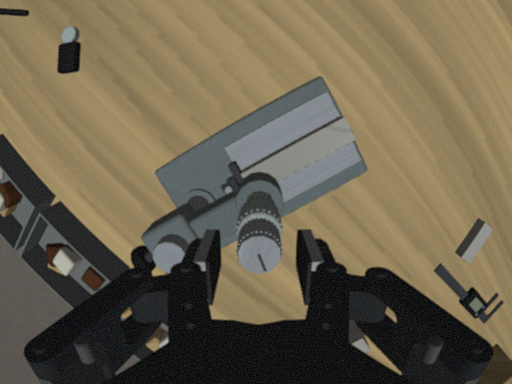

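```bash
python3 -m pendant '40 0 0 0 0 0 0;40 0 0 0 0 0 0'; python3 - <<'E'
from h import *
c=get_calibration("wrist")
for p in [(259.5,253),(241,253),(281,253)]: print(plane("wrist",p,.212,c))
print(get_state()["tool_pos"])
E
```

```text
time: 19.18
tool_pos: [0.6219, 0.002, 0.1968]
ee_rot: [-3.139, 0.002, -2.364]
ft_force: [0.8, 0.2, 0.4]
finger_gap: 0.0398
[0.61880176 0.00170425 0.212     ]
[ 0.62512713 -0.00465627  0.212     ]
[0.61152283 0.00917996 0.212     ]
[0.62190826 0.00201277 0.19675498]
```

```bash
python3 -m pendant '40 -1.5 0.2 -2 0 0 0;40 -1.5 0.2 -4 0 0 0;40 -1.5 0.2 -4 0 0 0'; python3 -m pendant '15 0 0 0 0 0 0;15 0 0 0 0 0 0;15 0 0 0 0 0 0;15 0 0 0 0 0 0;15 0 0 0 0 0 0;15 0 0 0 0 0 0' 30
```

```text
time: 19.43
tool_pos: [0.6191, 0.0024, 0.1907]
ee_rot: [3.141, -0.0, -2.363]
ft_force: [0.3, 0.2, 0.3]
finger_gap: 0.0399
time: 19.93
tool_pos: [0.6204, 0.0013, 0.1913]
ee_rot: [-3.139, 0.0, -2.364]
ft_force: [3.4, -4.7, -2.1]
finger_gap: 0.0212
```

```bash
cat > t.py <<'E'
from station import *
import numpy as np
s=get_state();print("J6",round(s["joint_efforts"][5],4),"q6",round(s["qpos"][5],3),"yaw",round(s["ee_rot"][2],3),"Tz",round(s["torque"][2],3),"F",np.round(s["ft_force"],1),"p",np.round(s["tool_pos"]*1e3,1),"t",s["time"])
E
python3 t.py; python3 -m pendant '15 0.7 -0.8 0 0 0 0;15 0.7 -0.8 0 0 0 0'; python3 t.py;  python3 -m pendant '15 0 0 0 0 0 -0.1;15 0 0 0 0 0 -0.2;15 0 0 0 0 0 -0.3;15 0 0 0 0 0 -0.4'; python3 t.py
```

```text
J6 0.0037 q6 -2.458 yaw -2.364 Tz 0.002 F [ 3.4 -4.7 -2.1] p [620.4   1.3 191.3] t 19.9333
time: 20.1
tool_pos: [0.6204, 0.0012, 0.1912]
ee_rot: [-3.141, 0.0, -2.364]
ft_force: [2.3, -2.5, -0.4]
finger_gap: 0.0207
J6 -0.0079 q6 -2.46 yaw -2.364 Tz 0.002 F [ 2.3 -2.5 -0.4] p [620.4   1.2 191.2] t 20.1
time: 20.43
tool_pos: [0.6203, 0.0015, 0.1913]
ee_rot: [-3.141, 0.0, -2.768]
ft_force: [3.3, -3.2, 0.3]
finger_gap: 0.0208
J6 -0.7724 q6 -2.055 yaw -2.768 Tz -0.027 F [ 3.3 -3.2  0.3] p [620.3   1.5 191.3] t 20.4333
```

```bash
python3 -m pendant '15 0.7 -0.5 0 0 0 0' >/dev/null; python3 t.py; for i in 1 ; do python3 -m pendant '15 0 0 0 0 0 -0.1;15 0 0 0 0 0 -0.2;15 0 0 0 0 0 -0.3;15 0 0 0 0 0 -0.4'>/dev/null; python3 t.py; python3 -m pendant '15 0 0 0 0 0 -0.1;15 0 0 0 0 0 -0.2;15 0 0 0 0 0 -0.3;15 0 0 0 0 0 -0.4'>/dev/null; python3 t.py;done
```

```text
J6 0.5526 q6 -2.059 yaw -2.765 Tz -0.018 F [-1.4 -1.2  1.7] p [620.5   1.4 191.3] t 20.5167
J6 -0.7706 q6 -1.658 yaw 3.118 Tz -0.028 F [ 0.9 -0.4  1.7] p [620.4   1.7 191.3] t 20.85
J6 -0.7697 q6 -1.258 yaw 2.718 Tz 0.011 F [ 0.9 -0.3 -0.1] p [620.5   2.  191.2] t 21.1833
```

```bash
P='python3 -m pendant'; python3 -m pendant '15 0 0 0 0 0 -0.1;15 0 0 0 0 0 -0.2;15 0 0 0 0 0 -0.3;15 0 0 0 0 0 -0.4;15 0 0 0 0 0 -0.4;15 0 0 0 0 0 -0.4'>/dev/null; python3 t.py
for i in 1 2 3 4 5; do python3 -m pendant '15 0 0 0 0 0 -0.1;15 0 0 0 0 0 -0.1;15 0 0 0 0 0 -0.1'>/dev/null; python3 t.py; done
```

```text
J6 0.0482 q6 -0.864 yaw 2.324 Tz -0.005 F [0.9 1.6 0.3] p [620.8   2.1 191.3] t 21.6833
J6 0.0415 q6 -0.765 yaw 2.224 Tz -0.009 F [0.7 2.6 1.2] p [620.8   2.  191.2] t 21.9333
J6 0.0415 q6 -0.665 yaw 2.124 Tz -0.027 F [0.4 4.4 1.5] p [620.9   2.  191.2] t 22.1833
J6 0.0042 q6 -0.565 yaw 2.024 Tz -0.019 F [0.7 5.7 2. ] p [621.    1.9 191.2] t 22.4333
J6 0.0242 q6 -0.465 yaw 1.924 Tz -0.002 F [0.7 5.2 1.5] p [621.1   2.  191.2] t 22.6833
J6 0.0299 q6 -0.365 yaw 1.824 Tz -0.01 F [1.5 5.6 2.4] p [621.1   2.  191.3] t 22.9333
```

```bash
python3 -m pendant '15 0 0.8 0 0 0 0;15 0 0.8 0 0 0 0'>/dev/null; python3 t.py; python3 - <<'E'
from h import *
im=get_image("wrist")[:,:,::-1];cv2.imwrite("pics/w14.png",cv2.resize(im[170:280,200:320],None,fx=6,fy=5.4,interpolation=2))
im=get_image("side")[:,:,::-1];cv2.imwrite("pics/sd14.png",cv2.resize(im[180:260,220:300],None,fx=7,fy=7,interpolation=2))
E
```

```text
J6 0.0215 q6 -0.362 yaw 1.823 Tz 0.009 F [1.  4.2 1.6] p [621.1   2.  191.3] t 23.1
```

View pics/w14.png

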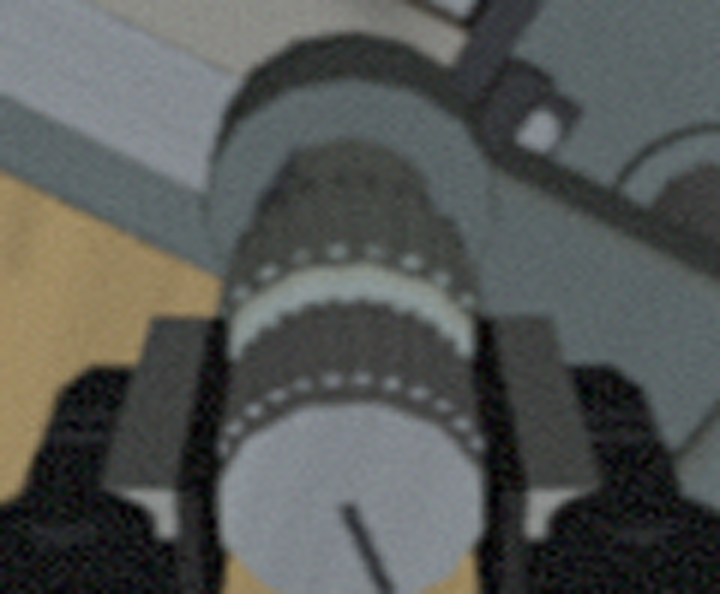

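View pics/sd14.png

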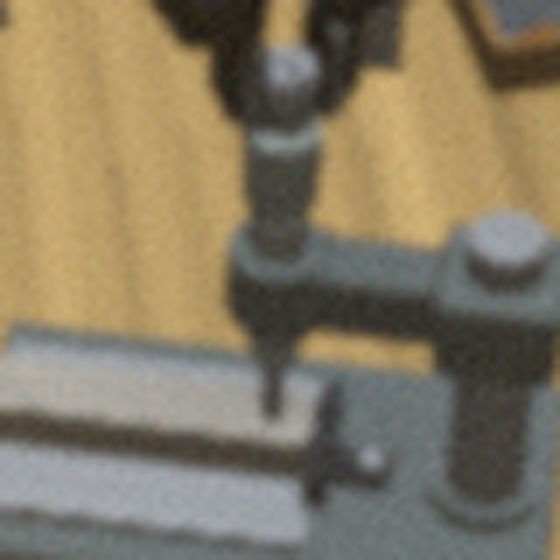

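The thimble has a dotted ring around its upper rim, with dots at crop columns 270, 302, 338, 377 and 415. Those dots stay fixed relative to the cap until the ratchet slips, so I can track slip visually. I'll step 0.1 rad with a picture each time.

```bash
mkdir -p steps; cat > snap.py <<'E'
from h import *
import sys
im=get_image("wrist")[:,:,::-1];cv2.imwrite(f"steps/{sys.argv[1]}.png",im)
s=get_state();print(sys.argv[1],"J6",round(s["joint_efforts"][5],4),"yaw",round(s["ee_rot"][2],3),"Tz",round(s["torque"][2],3),"F",np.round(s["ft_force"],1),"gap",round(s["finger_gap"],4),"t",s["time"])
E
cat > mont.py <<'E'
import cv2,sys,numpy as np
ims=[cv2.resize(cv2.imread(f"steps/{n}.png")[208:252,234:286],None,fx=4,fy=4,interpolation=2) for n in sys.argv[2:]]
for i,n in zip(ims,sys.argv[2:]): cv2.putText(i,n,(2,12),0,.4,(0,0,255),1)
while len(ims)%3: ims.append(ims[-1]*0)
cv2.imwrite(sys.argv[1],np.vstack([np.hstack(ims[k:k+3]) for k in range(0,len(ims),3)]))
E
python3 snap.py a0
for i in 1 2 3 4 5 6 7 8; do python3 -m pendant '15 0 0 0 0 0 -0.1;15 0 0 0 0 0 -0.1'>/dev/null; python3 snap.py a$i; done; python3 mont.py pics/m1.png a0 a1 a2 a3 a4 a5 a6 a7 a8
```

```text
a0 J6 0.0165 yaw 1.821 Tz 0.072 F [1.6 4.4 0.9] gap 0.0207 t 23.25
a1 J6 0.1762 yaw 1.722 Tz 0.015 F [2.2 5.8 1.1] gap 0.0207 t 23.4667
a2 J6 0.1299 yaw 1.622 Tz -0.008 F [1.5 5.2 1.5] gap 0.0206 t 23.6833
a3 J6 0.137 yaw 1.522 Tz 0.022 F [2.1 4.4 1.2] gap 0.021 t 23.9
a4 J6 0.1419 yaw 1.422 Tz -0.015 F [1.8 5.2 1. ] gap 0.0207 t 24.1167
a5 J6 0.1449 yaw 1.322 Tz -0.008 F [3.4 5.2 1.2] gap 0.0209 t 24.3333
a6 J6 0.13 yaw 1.222 Tz 0.026 F [2.5 4.2 0.9] gap 0.0208 t 24.55
a7 J6 0.1279 yaw 1.122 Tz 0.025 F [3.  5.4 0.6] gap 0.0206 t 24.7667
a8 J6 0.1338 yaw 1.022 Tz 0.008 F [2.9 3.8 0.9] gap 0.0212 t 24.9833
```

View pics/m1.png

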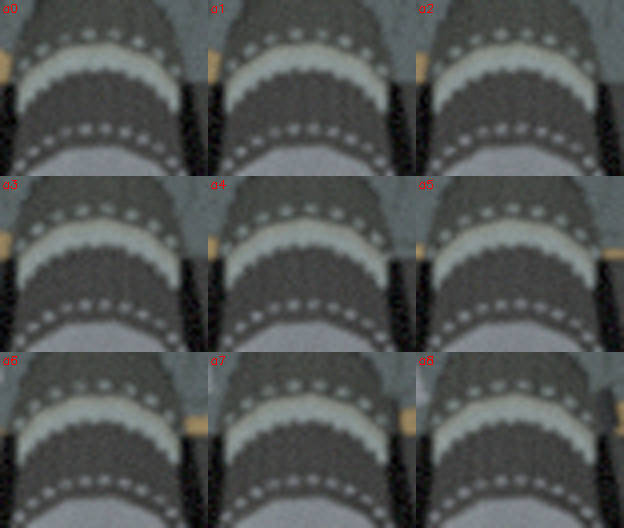

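```bash
cat > ph.py <<'E'
import cv2,sys,numpy as np
# unroll along the dot circles using the tool-fixed geometry
from h import *
def bright(n,which):
    g=cv2.imread(f"steps/{n}.png",0).astype(np.float32)
    g=g-cv2.GaussianBlur(g,(0,0),2.5)
    r=(213,226) if which=="T" else (236,246)
    p=g[r[0]:r[1],244:276]
    return p
for n in sys.argv[2:]:
    o=[]
    for w in "TC":
        (dx,dy),resp=cv2.phaseCorrelate(bright(sys.argv[1],w),bright(n,w),cv2.createHanningWindow((32,13 if w=="T" else 10),cv2.CV_32F)); o+= [round(dx,2),round(dy,2),round(resp,2)]
    print(n,"thimble",o[:3],"cap",o[3:])
E
python3 ph.py a0 a1 a2 a3 a4 a5 a6 a7 a8
python3 - <<'E'
import cv2,numpy as np
v=[cv2.resize(cv2.imread(f"steps/a{i}.png")[212:226,234:286],None,fx=12,fy=4.5,interpolation=2) for i in range(9)]
cv2.imwrite("pics/m2.png",np.vstack(v))
E
```

```text
a1 thimble [-0.33, 0.59, 0.95] cap [0.1, -0.1, 0.79]
a2 thimble [-0.76, 0.47, 0.94] cap [-0.07, -0.05, 0.84]
a3 thimble [-2.08, 0.34, 1.05] cap [-0.3, -0.09, 0.91]
a4 thimble [-2.52, 0.09, 0.82] cap [-0.13, -0.51, 0.73]
a5 thimble [1.83, 1.03, 0.36] cap [-0.68, -0.22, 0.66]
a6 thimble [-2.14, -0.5, 0.41] cap [-0.19, -0.31, 0.73]
a7 thimble [-1.06, 0.33, 0.87] cap [-0.3, -0.26, 0.72]
a8 thimble [-2.45, 0.54, 0.84] cap [-0.04, -0.2, 0.89]
```

View pics/m2.png

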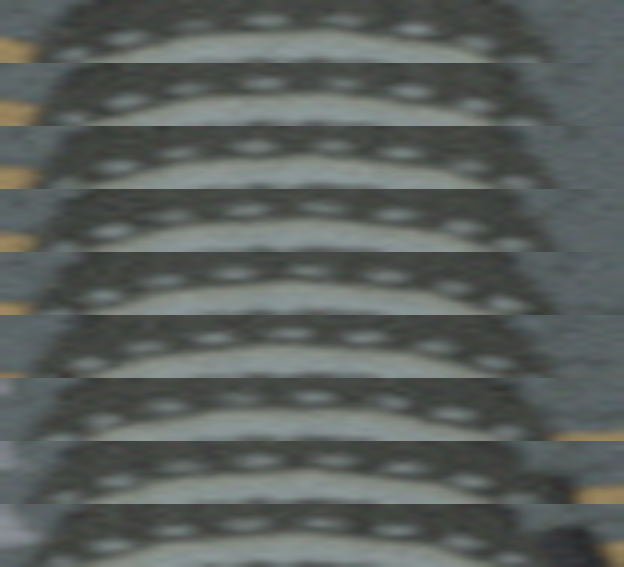

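```bash
cat > dots.py <<'E'
from h import *
from scipy import ndimage as nd
import sys
c=get_calibration("wrist")   # tool pose same up to yaw: angles are relative to the tool
def pts(f,rows,cols,z,thr):
    g=cv2.imread(f,0).astype(np.float32);k=4
    g=cv2.resize(g[rows[0]:rows[1],cols[0]:cols[1]],None,fx=k,fy=k,interpolation=2)
    h=cv2.GaussianBlur(g,(0,0),3)-cv2.GaussianBlur(g,(0,0),9)
    mx=(h==nd.maximum_filter(h,13))&(h>thr)
    v,u=np.nonzero(mx)
    uv=np.c_[(u+.5)/k-.5+cols[0],(v+.5)/k-.5+rows[0]]
    return uv,np.array([plane("wrist",q,z,c)[:2]*1000 for q in uv])
if __name__=="__main__":
    for n in sys.argv[1:]:
        uv,P=pts(f"steps/{n}.png",(211,228),(240,280),.184,2.0)
        o=np.argsort(uv[:,0]);print(n,np.round(uv[o],1).tolist())
    print(np.round(P[o],1).tolist(),get_state()["tool_pos"])
E
python3 dots.py a0 a5 a6 a8
```

```text
a0 [[239.6, 210.6], [239.6, 223.4], [242.6, 227.4], [244.1, 219.9], [245.9, 224.4], [249.6, 210.6], [249.6, 216.9], [252.1, 223.4], [255.9, 215.9], [257.6, 223.4], [261.1, 220.4], [262.1, 223.4], [262.1, 215.6], [266.4, 223.9], [268.1, 217.9], [268.9, 211.4], [271.9, 224.6], [273.4, 220.9], [273.6, 227.4], [277.6, 225.1], [279.4, 212.6], [279.4, 216.1]]
a5 [[239.6, 210.6], [240.6, 222.1], [242.1, 227.4], [245.4, 218.4], [247.1, 223.1], [251.4, 216.4], [252.4, 223.6], [255.6, 220.4], [257.4, 223.4], [257.9, 215.4], [260.6, 222.9], [263.6, 223.1], [263.9, 216.4], [266.1, 224.4], [269.9, 218.4], [274.4, 227.4], [274.6, 221.9], [277.4, 210.6], [277.9, 213.4], [278.4, 227.4], [279.4, 218.9]]
a6 [[239.6, 210.6], [242.1, 220.9], [243.1, 227.4], [244.6, 224.4], [247.4, 217.6], [251.9, 223.4], [253.4, 215.9], [256.9, 223.1], [259.6, 215.6], [262.4, 223.1], [263.6, 220.9], [266.4, 216.9], [266.4, 224.6], [271.4, 219.4], [274.4, 227.4], [276.1, 210.6], [279.4, 215.9]]
a8 [[239.6, 210.6], [242.1, 227.4], [242.6, 220.6], [247.9, 210.6], [248.1, 217.4], [248.4, 221.6], [251.9, 223.4], [254.1, 215.9], [257.1, 223.4], [257.9, 220.1], [260.4, 215.6], [261.9, 223.1], [265.1, 223.1], [265.6, 210.6], [266.6, 217.1], [270.1, 211.4], [271.4, 225.6], [272.1, 219.9], [274.4, 227.4], [276.4, 223.6], [277.1, 210.6], [278.6, 215.1]]
[[620.6, 21.7], [616.5, 12.7], [618.9, 15.9], [624.4, 19.4], [622.5, 16.0], [621.3, 13.8], [622.4, 12.0], [625.7, 15.0], [624.8, 10.5], [626.2, 11.9], [628.7, 13.4], [627.1, 9.2], [628.6, 8.3], [632.6, 14.4], [631.1, 10.9], [634.4, 12.7], [630.8, 5.2], [632.8, 7.9], [631.6, 3.5], [633.7, 4.8], [637.8, 11.1], [637.2, 8.5]] [0.62157321 0.00180174 0.19125254]
```

The dots are spaced 0.2513 rad (25 round). Unwrapped slip over a0 to a8 is 0, .01, .04, .06, .12, .18, .34, .52, .575. That fits the first hard spot at 0.13 lying near a4–a5, so one click is done and the second is coming. Turning 0.95 rad more should give slip of about 1.57. I'll continue in steps and track it.

```bash
for i in b1 b2 b3 b4 b5 b6 b7; do python3 -m pendant '15 0 0 0 0 0 -0.1;15 0 0 0 0 0 -0.1'>/dev/null; python3 snap.py $i; done
python3 - <<'E'
import cv2,numpy as np
v=[cv2.resize(cv2.imread(f"steps/{i}.png")[212:226,234:286],None,fx=12,fy=4.5,interpolation=2) for i in "a8 b1 b2 b3 b4 b5 b6 b7".split()]
cv2.imwrite("pics/m3.png",np.vstack(v))
E
```

```text
b1 J6 0.1398 yaw 0.922 Tz 0.003 F [2.2 4.1 0.2] gap 0.0206 t 25.2
b2 J6 0.1433 yaw 0.822 Tz -0.025 F [4.5 4.  0.1] gap 0.0209 t 25.4167
b3 J6 0.1432 yaw 0.722 Tz 0.011 F [3.6 3.9 0.3] gap 0.0209 t 25.6333
b4 J6 0.1301 yaw 0.622 Tz 0.032 F [3.9 4.1 1.1] gap 0.0213 t 25.85
b5 J6 0.1287 yaw 0.522 Tz -0.052 F [4.5 3.7 0.4] gap 0.021 t 26.0667
b6 J6 0.1376 yaw 0.422 Tz 0.007 F [ 4.2  3.3 -0.3] gap 0.0211 t 26.2833
b7 J6 0.1413 yaw 0.322 Tz -0.005 F [3.6 3.4 0.7] gap 0.0208 t 26.5
```

View pics/m3.png

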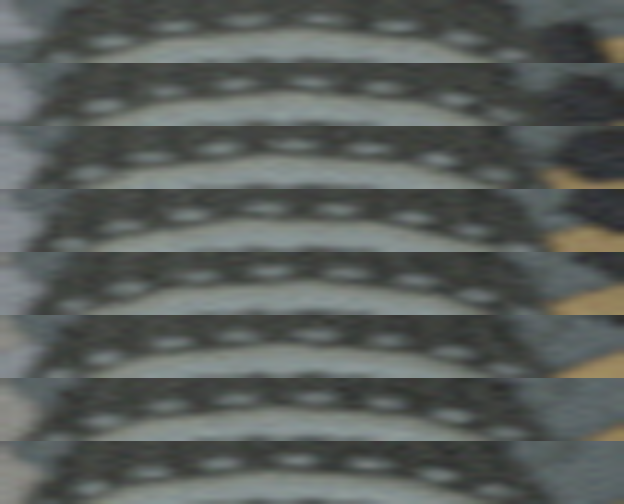

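Slip now reads about 1.15 rad at b7, right before the third hard spot at 1.18. The windup pattern repeats each period, peaking when slip is about 0.13, 0.66 and 1.15. About 0.2–0.25 rad more should finish the third click.

```bash
for i in c1 c2; do python3 -m pendant '15 0 0 0 0 0 -0.1;15 0 0 0 0 0 -0.1'>/dev/null; python3 snap.py $i; done
python3 - <<'E'
import cv2,numpy as np
v=[cv2.resize(cv2.imread(f"steps/{i}.png")[212:226,234:286],None,fx=12,fy=5,interpolation=2) for i in "b6 b7 c1 c2".split()]
cv2.imwrite("pics/m4.png",np.vstack(v))
E
```

```text
c1 J6 0.1424 yaw 0.222 Tz 0.005 F [3.1 2.6 1.1] gap 0.0207 t 26.7167
c2 J6 0.1429 yaw 0.123 Tz -0.023 F [4.4 3.8 0.2] gap 0.0206 t 26.9333
```

View pics/m4.png

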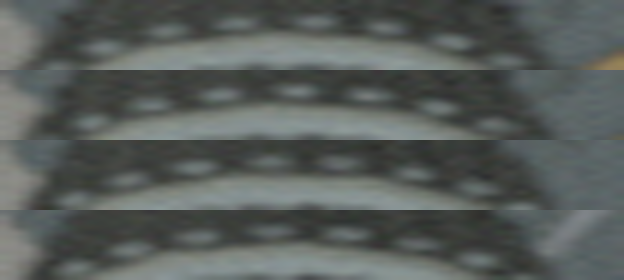

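The last step snapped: windup fell from about .35 to .21 and slip is about 1.49. That is three clicks done, and the fourth, at 1.70, is not reached. I'll let go and rise straight up.

```bash
python3 -m pendant '15 0 0 0 0 0 -0.04;15 0 0 0 0 0 -0.04'; python3 snap.py c3; python3 -m pendant '26 0.5 0.5 0 0 0 0;32 0.5 0.5 0 0 0 0;40 0.5 0.5 0 0 0 0;44 0.5 0.5 0 0 0 0;44 0.5 0.5 0 0 0 0'; python3 snap.py c4; python3 -m pendant '44 0 0 10 0 0 0;44 0 0 35 0 0 0;44 0 0 70 0 0 0;44 0 0 90 0 0 0;44 0 0 90 0 0 0;44 0 0 90 0 0 0'
python3 - <<'E'
import cv2,numpy as np
v=[cv2.resize(cv2.imread(f"steps/{i}.png")[212:226,234:286],None,fx=12,fy=5,interpolation=2) for i in "c1 c2 c3 c4".split()]
cv2.imwrite("pics/m5.png",np.vstack(v))
im=cv2.imread("steps/c4.png")
cv2.imwrite("pics/c4.png",cv2.resize(im[170:280,200:320],None,fx=6,fy=5.4,interpolation=2))
E
```

```text
time: 27.1
tool_pos: [0.6218, 0.0012, 0.1913]
ee_rot: [3.14, -0.002, 0.083]
ft_force: [4.4, 3.2, 0.3]
finger_gap: 0.0208
c3 J6 0.0487 yaw 0.084 Tz 0.06 F [ 3.4  2.8 -0.5] gap 0.0205 t 27.15
time: 27.57
tool_pos: [0.6208, 0.0019, 0.1907]
ee_rot: [3.141, 0.001, 0.08]
ft_force: [-0.4, -0.0, -0.4]
finger_gap: 0.044
c4 J6 -0.0041 yaw 0.08 Tz 0.002 F [-0.1  0.2  0.1] gap 0.0441 t 27.6167
time: 28.12
tool_pos: [0.6227, 0.0022, 0.2844]
ee_rot: [3.14, -0.005, 0.08]
ft_force: [-0.6, 0.6, -0.4]
finger_gap: 0.0439
```

View pics/m5.png

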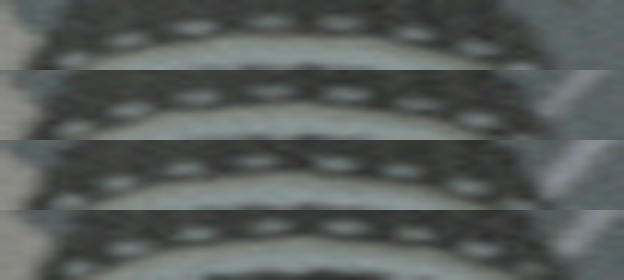

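View pics/c4.png

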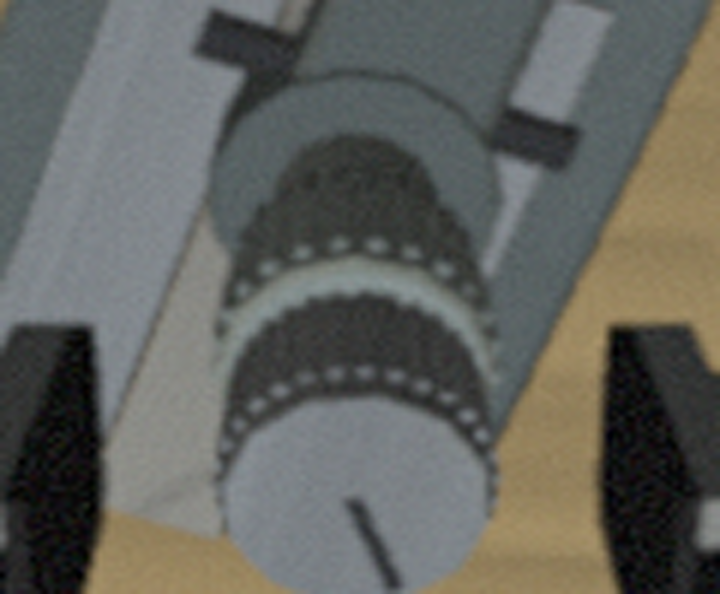

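The fingers are clear of the cap. Slip was about 1.53 at release. One last look at the blank and spindle before I hand in.

```bash
python3 -m pendant '44 -60 20 20 0 0 0;44 -100 35 30 0 0 0;44 -140 42 30 0 0 -0.1;44 -146 42 30 0 0 -0.2;44 -146 42 30 0 0 -0.36;44 -146 42 30 0 0 -0.36;44 -146 42 30 0 0 -0.36;44 -146 42 30 0 0 -0.36'; python3 - <<'E'
from h import *
np.save("w20.npy",get_calibration("wrist")["pose"])
a=get_image("wrist")[:,:,::-1];cv2.imwrite("pics/w20.png",a)
im=get_image("side");b=cv2.resize(im[190:270,200:310,::-1],None,fx=5,fy=5,interpolation=2)
cv2.imwrite("pics/sd20.png",b);cv2.imwrite("pics/side20.png",im[:,:,::-1])
E
```

```text
time: 28.78
tool_pos: [0.4746, 0.0444, 0.3099]
ee_rot: [3.141, 0.002, -0.279]
ft_force: [-0.2, 0.0, -0.4]
finger_gap: 0.0441
```

View pics/w20.png

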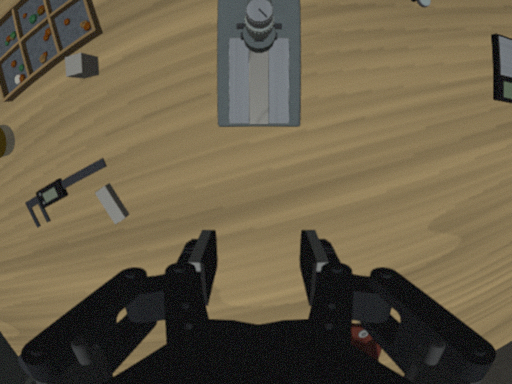

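View pics/sd20.png

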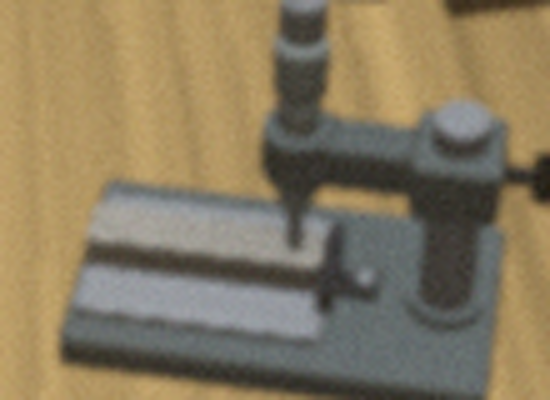

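The blank lies flat and centred, its end against the stop and the spindle down on it. The other things are undisturbed and the arm is clear.

```bash
python3 -c "
from station import *
print(sign_off()); print(get_state()['time'])"
```

```text
the job is handed in; nothing more can be done
None
the job is handed in; nothing more can be done
```

I laid the blank flat on the gauge table, slid it against the back stop, and turned the ratchet cap clockwise through three clicks. I then let go and moved the arm clear, and the job was handed in at about 29 s.

**Last checks:**
- **Position:** the pictures show the blank level, centred to within about 0.3 mm and parallel to a few milliradians. Its front end is flush with the table front, as it should be when home.
- **Stop:** the push against it read about 10 N at most.
- **Ratchet:** I tracked the thimble's dot ring against the cap. The slip at release was about 1.5 rad, past the third click and short of the fourth at 1.70. Fingertips were at about z = 191 mm, above the thimble.
- **Surroundings:** the other things looked undisturbed in the last pictures.

**What went wrong or is less certain:**
- **Knock on the first approach:** the blank tilted in the grip, probably from catching the clamp ring as I moved sideways and down together. I backed out, levelled it on the bench and regripped. The contact force was not captured; the readings afterwards were small.
- **Slip figure:** torque readings were too noisy to count clicks, so the slip rests on the pictures, where the dots repeat every 0.25 rad. The count fits the stated hard spots at 0.13, 0.65 and 1.18 rad.
- **Spindle force:** I could not measure the force on the stone directly.

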